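# Reload a dish shaker and start it through its interlocked switches

### The job

Wind the shaker's crank back to open its jaw, take the finished pink dish out of the bay and set it on the round green mat, and lay every tan dish flat in the bay, side by side in one row. When all are in, wind the crank in until the sprung blue jaw pad presses every dish firmly against the fence. Only then start the shaker: turn the red isolator fully to its green mark, which unlocks the black selector, and turn the selector fully to its green mark; leave the timer and the tape roll where they are.

Things in the scene. Friction and masses are not known exactly. Their poses are not given: they have to be found in the camera images.
- shaker: Fixed white shaker, 235 mm (its x) by 262 mm (its y), bay floor 30 mm above the bench. Its axes are those of point bay. The crank's gearbox stands behind the jaw at y = +100 to +180 mm (top 50 mm above the bench).
- bay (a point): Centre of the bay's floor, 30 mm above the bench: x along the row of dishes, y from fence to jaw, z up. It is 226 mm long, open at both ends. Fence 16 mm high, face at y = -66 mm. Blue jaw pad 200 mm long, 16 mm high, its face at y = -13 mm plus joint jaw plus joint jaw_pad, so that the bay is 53 to 132 mm wide.
- jaw (a joint): How far the jaw carriage is wound back from the fence, m: 0 fully wound in, 0.079 fully open; starts between 0.0075 and 0.012 (bay too narrow for fingers). It moves only with the crank: 0.0038 m per rad, 24 mm per turn. It stays where it is left.
- jaw_pad (a joint): How far the sprung pad is pushed back into the jaw carriage, m: 0 free, at most 0.0095; 1.8 N per mm in all, shared by the dishes it presses. It meets dishes lying against the fence at jaw = 0.006; with the crank at its inner end stop (jaw 0) it is pushed back about 6 mm (11 N).
- crank (a joint): Crank angle, rad, growing anticlockwise seen from above as the jaw opens; turning clockwise closes the jaw. 0 = inner end stop (jaw fully in), 20.9 (3.3 turns) = fully open, starts between 2.0 and 3.1. Stiff by about 0.1 N m.
- crank_axis (a point): Point on the crank's upright axis, at shaker x = 0, y = +140 mm, at the height of the middle of the knob, 75 mm above the bench.
- crank_grip (a point): Middle of the crank's upright black knob, 40 mm from the axis; the knob is 18 mm across and 30 mm tall (60 to 90 mm above the bench) and spins freely on its pin, so the hand need not turn with the crank. Crank arm and hub below it end 60 mm above the bench.
- dish_1: Closed tan culture dish, 59 mm across, 15 mm tall, 30 g, origin at the centre of its underside. Two or three of dish_1, dish_2, dish_3 are present, lying on the bench.
- dish_2: Second tan dish, the same.
- dish_3: Third tan dish, the same.
- old_dish: Finished pink dish of the same size, at the start in the bay against the fence, 1 to 6 mm from the jaw pad, with no room for fingers until the jaw is wound back; origin at the centre of its underside.
- mat: Round green mat, 100 mm across, 3 mm thick, fixed on the bench; origin at the centre of its underside.
- switch_box: Fixed grey switch box, 110 mm (its x) by 170 mm (its y), 24 mm high; origin at the centre of its underside. The red isolator turns about an upright axis at its y = +50 mm, the black selector at y = -50 mm. Each has a red dot (off) and a green dot (on) beside it; a steel slice under the isolator blocks the selector's brass arm until the isolator is on.
- isolator_grip (a point): On the isolator's axis, in the middle of its red bar grip (52 mm long, 12 mm wide, 28 mm tall, its top 66 mm and its foot 38 mm above the bench; the round hub below is 34 mm across). Its x axis runs along the bar, away from the white pointer end.
- isolator (a joint): Angle of the isolator, rad, growing clockwise seen from above: starts between 0 and 0.1, 0 = off with the bar along the box's x (pointer to -x), 1.047 (60 degrees, end stop) = fully on. Stiff by 0.04 N m.
- selector_grip (a point): On the selector's axis, in the middle of its black bar grip, of the same size and height as the isolator's. Its x axis runs along the bar, towards the white pointer end.
- selector (a joint): Angle of the selector, rad, growing clockwise seen from above: 0 = off with the bar along the box's x (pointer to +x), 1.047 (end stop) = fully on. Blocked within 0.1 rad of off until the isolator has turned beyond about 0.85.
- timer: White lab timer, 66 by 66 by 19 mm, on the bench behind the shaker: to be left alone.
- tape_roll: Roll of tape, 68 mm across, 19 mm tall, on the bench behind the shaker: to be left alone.
Mind the look-alikes: they are no part of the job. What is shaped like the dish_2 but yellow is not meant.

How it is judged:
By the outcome, as a careful person would: the job done as asked, in the order asked, and still so for the second after the job is handed in, with the robot touching nothing.
Of dish_1, dish_2, dish_3 only 2 to 3 are there at a start; the rules pass over those that are not, and their reading is None.
At some moment in a run one of dish_1, dish_2, dish_3 may be knocked a few centimetres aside while the robot is not near it.
Once in a run the grip may slacken for a moment while it holds something.
It also fails if it takes over 210 s, if anything falls off the work surface, if the arm or the gripper's body presses on something with over 40 N, if the wrist force passes 120 N, or if a joint passes its speed limit or range.

### The arm

A 6-joint arm with a two-finger parallel gripper is mounted at the origin on a cart in front of the work surface, level with it; the furniture and walls round the work are solid. World frame = base frame: x ahead of the robot, y to its left, z up, the work surface at z = 0. Lengths are in mm, angles in rad, forces in N, time in s.
With the tool pointing down it reaches from about 350 to 800 mm from the base axis. Payload 7.3 kg.
Tool frame: the origin (TCP) lies midway between the tips of the shut fingers; the grasp point (between the pads) lies 19 mm behind it; z points along the fingers, y is the direction in which the jaws open and shut (so a half turn about z gives the same grasp; the last joint's range is limited). The gripper opens to 85 mm and grips with 20 to 120 N. Pads are 22 mm wide; open, the fingers measure 114 mm over their backs; the gripper's body (76 mm by 85 mm) begins 54 mm behind the grasp point. The pads swing forward as they close: fully open they stand 13 mm farther back than shut.
Start: joints at [-1.404, 0.342, 1.524, -0, 1.275, -0.146], TCP at [161.578, -499.537, 231.322] pointing down, gripper open.
Joint ranges: [-2.53, 2.53], [-0.77, 2.02], [0.04, 2.7], [-1, 4.14], [0.28, 2.66], [-3.11, 3.11]. Speed limits (rad/s): [2.57, 2.57, 3.14, 3.14, 3.14, 3.14].

### API

Orientations are given as a 3x3 rotation matrix whose columns are the frame's x, y, z axes.
In Python, from cell import bot gives the robot as it stands. The module is installed in compiled form; this text tells all that it offers.
- The arm moves only by the shell command python3 -m handwheel 'ROWS' [FORCE]. ROWS is JSON, a list of rows, each a list of 3 entries, a list of its own where there are three numbers: the shift along the tool's x, y, z in m, then the turn, a rotation vector about the tool's x, y, z in rad, then the opening, from -1 (shut) to 1 (fully open). In form: [[[dx, dy, dz], [ax, ay, az], grip], ...]. A call has 1 to 5 rows; each row shifts and turns the commanded pose from where the row before left it, along the tool's axes as they then stand; what a row does not reach is not made up. A row lasts 1/10 s, in which the tool goes at most 50 mm and 8.59 degrees, less where a joint would pass 70% of its speed; a pose out of reach is approached as far as the arm can. A call is refused whole if a number of a shift passes 0.05 or a number of a turn 0.15, either way. A call with a gripper value outside its range is refused whole. The fingers move at their own pace and stop on an object; FORCE is the grip in N (left out, the last holds). Time passes only in rows, so rows that do not move let the fingers close. It gives the time, the measured TCP pose, the force and the opening at its end, in the units of the state.
- bot.state(): the state, without advancing time (a new reading comes with each control period).
- bot.capture(name): name is "side" or "top"; returns a dict with "color" (480x640x3 uint8, blue, green, red), "vertical_fov" (degrees; the focal length in pixels is half the picture's height over the tangent of half this angle, whatever the lens; pixels are square), "cx", "cy" (the principal point, pixels), "dist_coeffs" ([k1, k2, p1, p2, k3] as OpenCV has them; the pictures are not rectified), "T" (4x4, takes a point from camera to world coordinates). Camera axes: x right, y up, looking along -z (the intrinsics and any distortion apply to the point x, -y, -z); pixel columns grow to the right and rows downward; lengths in mm; the calibration is good to about 2 mm. A picture is of the moment at which its call begins. There is no depth.
- bot.close_job(): hands the job in, once; it reports no verdict.
The state is a dict: "time_s": time; "qpos": joint angles; "joint_vel": joint speeds; "joint_torque": joint torques, N m; "ee_pos": TCP position; "eef_rot": TCP orientation; "contact_force": force on the tool from outside, world axes, zero at the start; "moment": the same for the moment, N m; "grip_width": opening from 0.0 (shut) to 1.0 (fully open).
Only numpy, scipy, OpenCV 4.12 (cv2) and the standard library are available. Lean on these libraries where they do the work, as an engineer would, in place of code of your own. Each camera call takes 0.05 s, during which the arm holds its last target. There are 200 camera calls.

## Working session

There is one attempt and no reset: what is moved stays moved. The work goes in short steps, Python scripts to look and compute and a shell command to move; the robot and the scene stay as the last step left them, time stands still between calls to the robot, and variables do not carry over. Pictures are saved under pics/ and viewed, about 12 in all and at most 16, crops included, and the job is handed in when it is done.

```bash
mkdir -p pics
cat > h.py <<'E'
import numpy as np, cv2
from cell import bot
def cap(n,f=None):
    c=bot.capture(n)
    if f: cv2.imwrite('pics/'+f,c['color'])
    return c
def K(c):
    f=240/np.tan(np.radians(c['vertical_fov'])/2)
    return np.array([[f,0,c['cx']],[0,f,c['cy']],[0,0,1.]])
def ray(c,p):
    u=cv2.undistortPoints(np.array([[p]],float),K(c),np.array(c['dist_coeffs'],float))[0,0]
    T=np.array(c['T']); return T[:3,3],T[:3,:3]@np.array([u[0],-u[1],-1])
def atz(c,p,z):
    o,d=ray(c,p); return o+d*(z-o[2])/d[2]
def tri(c1,p1,c2,p2):
    A=np.zeros((3,3));b=np.zeros(3)
    for c,p in((c1,p1),(c2,p2)):
        o,d=ray(c,p);d=d/np.linalg.norm(d);M=np.eye(3)-np.outer(d,d);A+=M;b+=M@o
    return np.linalg.solve(A,b)
def proj(c,P):
    T=np.linalg.inv(np.array(c['T']));q=T[:3,:3]@np.array(P,float)+T[:3,3]
    return cv2.projectPoints(np.array([[q[0],-q[1],-q[2]]]),np.zeros(3),np.zeros(3),K(c),np.array(c['dist_coeffs'],float))[0][0,0]
E
python3 - <<'E'
from h import *
np.set_printoptions(precision=3,suppress=True)
for n in('top','side'):
    c=cap(n,n+'0.png');print(n,c['vertical_fov'],c['cx'],c['cy'],c['dist_coeffs'],c['T'])
print(bot.state())
E
```

```text
top 47.321619499157016 319.2101536752368 235.5298222250024 [-0.15  0.    0.    0.    0.  ] [[   0.021    0.996   -0.081  465.829]
 [  -1.       0.021   -0.002  233.22 ]
 [  -0.       0.081    0.997 1107.333]
 [   0.       0.       0.       1.   ]]
side 47.65052750797653 327.8132791072847 236.0749289347647 [-0.126  0.     0.     0.     0.   ] [[  -1.       0.014   -0.008  555.549]
 [  -0.015   -0.623    0.782 1117.114]
 [   0.006    0.782    0.623  750.988]
 [   0.       0.       0.       1.   ]]
{'time_s': 0.1, 'qpos': array([-1.404,  0.343,  1.525, -0.   ,  1.275, -0.146]), 'joint_vel': array([-0.001, -0.   , -0.003,  0.   ,  0.   , -0.002]), 'joint_torque': array([  0.002, -43.445, -24.649,  -0.   ,   0.005,   0.   ]), 'ee_pos': array([ 161.525, -499.167,  230.69 ]), 'eef_rot': array([[ 0.951,  0.308, -0.   ],
       [ 0.308, -0.951,  0.001],
       [ 0.   , -0.001, -1.   ]]), 'contact_force': array([-0.056, -0.698,  0.85 ]), 'moment': array([-0.021, -0.01 ,  0.029]), 'grip_width': 0.9986085981751003}
```

View pics/top0.png

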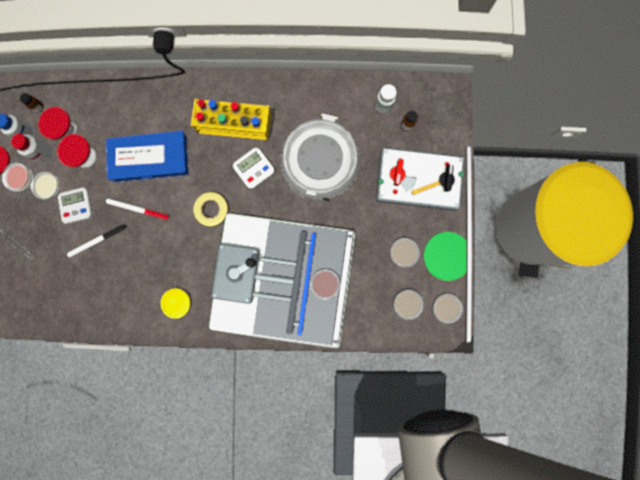

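View pics/side0.png

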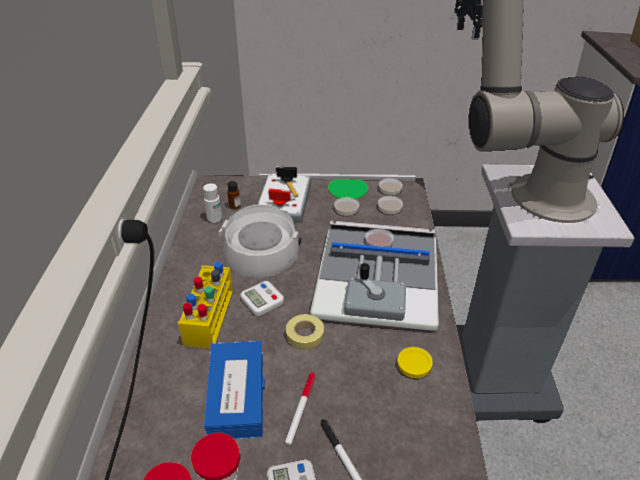

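The top view shows three tan dishes at (405,252), (408,304) and (447,308). The mat is at (445,256) and the pink dish in the bay at (325,283). The crank knob is at about (251,262) and the switch box at about (420,179).

Look-alikes: the yellow dish (175,303), the pink lid (16,177) and the cream lid (45,185). I choose the three tan dishes by the mat and the pink dish in the bay. One close crop will check this.

Run:
```python
from h import *
im=cv2.imread('pics/top0.png')[140:360,200:475]
cv2.imwrite('pics/c1.png',cv2.resize(im,None,fx=2.7,fy=2.7,interpolation=cv2.INTER_CUBIC))
im=cv2.imread('pics/side0.png')[165:335,240:450]
cv2.imwrite('pics/c2.png',cv2.resize(im,None,fx=3.5,fy=3.5,interpolation=cv2.INTER_CUBIC))
```

```text
(no output)
```

View pics/c1.png

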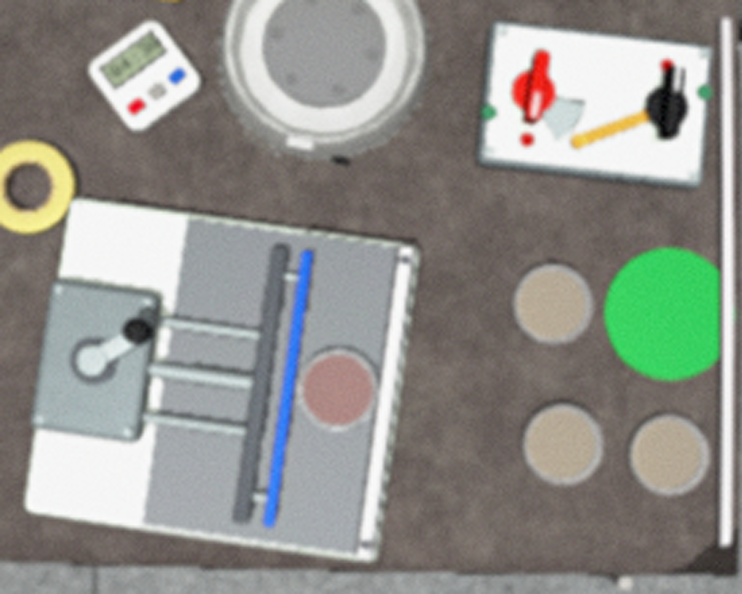

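View pics/c2.png

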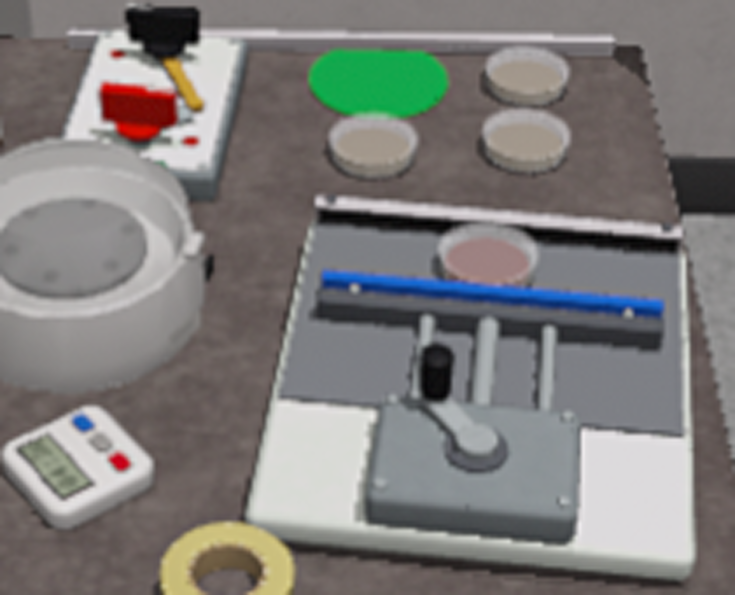

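```bash
cat >> h.py <<'E'
def t1(x,y): return (200+x/2.7,140+y/2.7)
def s1(x,y): return (240+x/3.5,165+y/3.5)
E
python3 - <<'E'
from h import *
np.set_printoptions(precision=1,suppress=True)
a=cap('top');b=cap('side')
for n,p,q in [('knob',(137,327),(437,352)),('hub',(92,360),(478,437)),('pink',(338,388),(487,253)),('A',(553,303),(373,140)),('B',(563,444),(526,138)),('C',(669,454),(526,70)),('mat',(671,314),(378,81)),('iso',(538,85),(138,100)),('sel',(668,101),(165,20)),
 ('shkTL',(75,198),(250,522)),('shkBL',(25,512),(692,575)),('fenceT',(408,247),(320,203)),('fenceB',(368,553),(680,233)),('padT',(308,252),(322,275)),('padB',(269,523),(661,303))]:
    P=tri(a,t1(*p),b,s1(*q)); print(n,P,'reproj',proj(a,P)-t1(*p))
for n,p,z in [('knob',(137,327),90),('pink',(338,388),45),('A',(553,303),15),('B',(563,444),15),('C',(669,454),15),('mat',(671,314),3),('iso',(538,85),66),('isoend',(543,52),66),('isoptr',(532,120),66),('sel',(668,101),66),('box1',(493,25),24),('box2',(709,45),24),('box3',(698,184),24),('box4',(481,160),24),('TL',(75,198),30),('TR',(418,243),46),('BR',(378,560),46),('BL',(25,512),30)]:
    print(n,atz(a,t1(*p),z))
E
```

```text
knob [496.1 362.7  82.2] reproj [-0.2  1.2]
hub [473.6 397.8  53.9] reproj [-0.1  0.7]
pink [457.4 221.7  37.1] reproj [-0.1  0.7]
A [523.4  61.8   6.3] reproj [-0.1  0.8]
B [418.5  52.6   3.3] reproj [-0.1  0.8]
C [412.4 -26.9   6.8] reproj [-0.1  0.7]
mat [517.9 -30.9  -7.1] reproj [-0.1  0.6]
iso [679.5  80.4  49.4] reproj [-0.1  0.9]
sel [669.2 -14.7  52.6] reproj [-0.1  1.2]
shkTL [593.8 421.1  11.9] reproj [-0.1  1.1]
shkBL [360.8 452.    8.1] reproj [-0.   0.2]
fenceT [559.6 172.9  36.4] reproj [-0.1  1.3]
fenceB [338.1 197.9  35.9] reproj [-0.2  1.3]
padT [556.  245.4  37.6] reproj [-0.   0.4]
padB [359.1 269.4  39.6] reproj [-0.2  1. ]
knob [498.1 361.5  90. ]
pink [458.9 221.6  45. ]
A [524.6  63.   15. ]
B [420.5  54.4  15. ]
C [414.1 -25.1  15. ]
mat [518.7 -28.6   3. ]
iso [678.   82.7  66. ]
isoend [702.3  79.2  66. ]
isoptr [652.5  86.9  66. ]
sel [668.9 -11.7  66. ]
box1 [731.5 110.7  24. ]
box2 [721.  -53.4  24. ]
box3 [615.  -44.1  24. ]
box4 [629.1 118.8  24. ]
TL [593.9 417.9  30. ]
TR [564.3 166.1  46. ]
BR [336.9 190.7  46. ]
BL [363.2 447.5  30. ]
```

Run:
```python
from h import *
np.set_printoptions(precision=1,suppress=True)
a=cap('top');b=cap('side')
for n,p,q in [('railT',(725,20),(70,38)),('railB',(725,545),(612,40))]:
    print(n,tri(a,t1(*p),b,s1(*q)), atz(a,t1(*p),0),atz(a,t1(*p),50),atz(b,s1(*q),0),atz(b,s1(*q),50))
# handwheel needed: target pose yaw 1.45 over knob
st=bot.state();print(st['ee_pos'],np.arctan2(st['eef_rot'][1,0],st['eef_rot'][0,0]))
```

```text
railT [745.1 -72.4   0.5] [746.8 -72.6   0. ] [734.1 -58.8  50. ] [743.5 -72.5   0. ] [731.    6.7  50. ]
railB [345.1 -70.9   5.6] [345.4 -72.5   0. ] [350.9 -58.7  50. ] [342.6 -79.8   0. ] [356.8  -0.2  50. ]
[ 161.6 -499.4  231.1] 0.3128514554207536
```

```bash
H="python3 -m handwheel"
$H '[[[0,0,0],[0,0,-0.142],0],[[0,0,0],[0,0,-0.142],0],[[0,0,0],[0,0,-0.142],0],[[0,0,0],[0,0,-0.142],0],[[0,0,0],[0,0,-0.142],0]]' 20
$H '[[[0,0,0],[0,0,-0.142],0],[[0,0,0],[0,0,-0.142],0],[[0,0,0],[0,0,-0.145],0],[[0.02,0.02,0],[0,0,0],0],[[0.03,0.045,0],[0,0,0],0]]'
$H '[[[0.03,0.045,0],[0,0,0],0],[[0.03,0.045,0],[0,0,0],0],[[0.03,0.045,0],[0,0,0],0],[[0.045,0.025,0],[0,0,0],0],[[0.045,0,0],[0,0,0],0]]'
$H '[[[0.045,0,0],[0,0,0],0],[[0.045,0,0],[0,0,0],0],[[0.045,0,0],[0,0,0],0],[[0.045,0,0],[0,0,0],0],[[0.045,0,0],[0,0,0],0]]'
$H '[[[0.045,0,0],[0,0,0],0],[[0.045,0,0],[0,0,0],0],[[0.045,0,0],[0,0,0],0],[[0.045,0,0],[0,0,0],0],[[0.045,0,0],[0,0,0],0]]'
cat >> h.py <<'E'
BAY=np.array([458,257.5]);TH=-0.119
E2=np.array([[np.cos(TH),np.sin(TH)],[-np.sin(TH),np.cos(TH)]])
def w2s(P): return E2@(np.array(P)[:2]-BAY)
def s2w(q): return BAY+E2.T@np.array(q)
def rep():
    s=bot.state();R=s['eef_rot']
    print('t',s['time_s'],'pos',s['ee_pos'].round(1),'shk',w2s(s['ee_pos']).round(1),'yaw',round(float(np.arctan2(R[1,0],R[0,0])),4),'tilt',R[:2,2].round(3),'F',s['contact_force'].round(1),'w',round(s['grip_width']*85,1),'q6',s['qpos'][5].round(2))
E
python3 -c "from h import *;rep()"
```

```text
time_s: 0.8
ee_pos: [161.6, -499.5, 231.2]
eef_rot: [[0.516, 0.857, -0.0], [0.857, -0.516, 0.0], [0.0, -0.0, -1.0]]
contact_force: [-1.6, -0.7, 0.1]
grip_width: 0.499
time_s: 1.3
ee_pos: [227.2, -460.0, 231.1]
eef_rot: [[0.123, 0.992, -0.001], [0.992, -0.123, -0.0], [-0.0, -0.001, -1.0]]
contact_force: [-0.1, -0.4, -0.5]
grip_width: 0.5
time_s: 1.8
ee_pos: [399.4, -305.1, 230.8]
eef_rot: [[0.117, 0.993, 0.001], [0.993, -0.117, -0.0], [0.0, 0.001, -1.0]]
contact_force: [1.0, -0.6, 0.1]
grip_width: 0.503
time_s: 2.3
ee_pos: [423.4, -81.3, 231.5]
eef_rot: [[0.119, 0.993, 0.001], [0.993, -0.119, -0.0], [-0.0, 0.001, -1.0]]
contact_force: [1.2, -0.3, -0.0]
grip_width: 0.504
time_s: 2.8
ee_pos: [450.2, 142.3, 231.4]
eef_rot: [[0.119, 0.993, 0.001], [0.993, -0.119, -0.0], [-0.0, 0.001, -1.0]]
contact_force: [0.7, 0.1, -0.4]
grip_width: 0.505
t 2.8 pos [450.2 142.3 231.4] shk [   5.9 -115.3] yaw 1.4519 tilt [ 0.001 -0.   ] F [ 0.7  0.1 -0.4] w 42.9 q6 0.26
```

```bash
H="python3 -m handwheel"
$H '[[[0.045,0.01,0],[0,0,0],0],[[0.045,0.01,0],[0,0,0],0],[[0.045,0,0],[0,0,0],0],[[0.045,0,0],[0,0,0],0],[[0.044,0.001,0],[0,0,0],0]]'>/dev/null
$H '[[[0,0,0.045],[0,0,0],0],[[0,0,0.045],[0,0,0],0],[[0,0,0.02],[0,0,0],0],[[0,0,0],[0,0,0],0]]'
python3 -c "
from h import *;rep()
c=cap('side','k1.png')['color'][200:350,270:470]
d=cap('top')['color'][200:350,190:390]
cv2.imwrite('pics/k1.png',cv2.resize(np.hstack([c,d]),None,fx=2,fy=2,interpolation=cv2.INTER_CUBIC))"
```

```text
time_s: 3.7
ee_pos: [495.7, 359.3, 117.4]
eef_rot: [[0.118, 0.993, -0.007], [0.993, -0.119, -0.004], [-0.005, -0.006, -1.0]]
contact_force: [0.9, 0.7, -0.1]
grip_width: 0.499
t 3.7 pos [495.7 359.3 117.4] shk [ 25.3 105.6] yaw 1.452 tilt [-0.007 -0.004] F [ 0.9  0.7 -0.1] w 42.4 q6 0.62
```

View pics/k1.png

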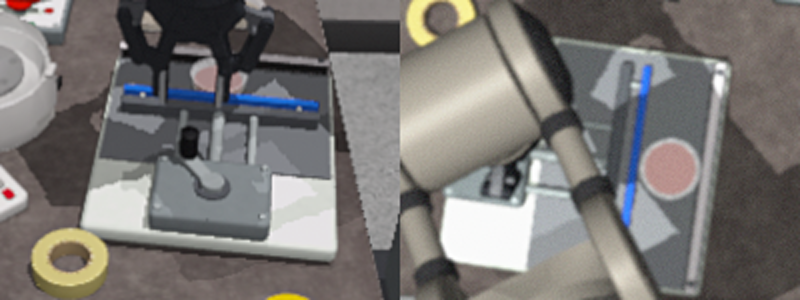

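The side view shows the fingers straddling the knob, with tips at about (162,100) and (222,105) and the knob top at (189,130). I'll descend.

```bash
H="python3 -m handwheel"
$H '[[[0.003,0.001,0.03],[0,0,0],0],[[0,0,0.02],[0,0,0],0],[[0,0,0.003],[0,0,0],0]]'
$H '[[[0,0,0],[0,0,0],-1],[[0,0,0],[0,0,0],-1],[[0,0,0],[0,0,0],-1],[[0,0,0],[0,0,0],-1],[[0,0,0],[0,0,0],-1]]' 30
python3 -c "from h import *;rep()"
```

```text
time_s: 4.1
ee_pos: [499.0, 362.9, 68.0]
eef_rot: [[0.119, 0.993, -0.001], [0.993, -0.119, -0.0], [-0.001, -0.001, -1.0]]
contact_force: [0.9, 0.4, 1.2]
grip_width: 0.504
time_s: 4.6
ee_pos: [499.5, 363.9, 70.1]
eef_rot: [[0.119, 0.993, 0.002], [0.993, -0.119, 0.002], [0.002, 0.002, -1.0]]
contact_force: [-3.7, 1.2, 7.6]
grip_width: 0.201
t 4.6 pos [499.5 363.9  70.1] shk [ 28.6 110.6] yaw 1.4519 tilt [0.002 0.002] F [-3.7  1.2  7.6] w 17.1 q6 0.62
```

```bash
python3 -c "
from h import *
p=-0.80+np.arange(16)*2*np.pi/15
X=40*np.cos(p);Y=40*np.sin(p)
for i in range(15): print('[[%.4f,%.4f,0],[0,0,0],-1]'%((Y[i+1]-Y[i])/1e3,(X[i+1]-X[i])/1e3))"
python3 -m handwheel '[[[0,0,-0.003],[0,0,0],-1],[[0,0,0],[0,0,0],-1]]' 
python3 -c "from h import *;rep()"
```

```text
[[0.0138,0.0093,0],[0,0,0],-1]
[[0.0164,0.0028,0],[0,0,0],-1]
[[0.0161,-0.0041,0],[0,0,0],-1]
[[0.0131,-0.0103,0],[0,0,0],-1]
[[0.0078,-0.0147,0],[0,0,0],-1]
[[0.0011,-0.0166,0],[0,0,0],-1]
[[-0.0057,-0.0156,0],[0,0,0],-1]
[[-0.0116,-0.0119,0],[0,0,0],-1]
[[-0.0154,-0.0062,0],[0,0,0],-1]
[[-0.0166,0.0006,0],[0,0,0],-1]
[[-0.0149,0.0073,0],[0,0,0],-1]
[[-0.0107,0.0128,0],[0,0,0],-1]
[[-0.0045,0.0160,0],[0,0,0],-1]
[[0.0024,0.0165,0],[0,0,0],-1]
[[0.0089,0.0141,0],[0,0,0],-1]
time_s: 4.8
ee_pos: [498.6, 363.4, 70.7]
eef_rot: [[0.119, 0.993, -0.001], [0.993, -0.119, -0.0], [-0.0, -0.001, -1.0]]
contact_force: [-1.9, 3.3, -4.4]
grip_width: 0.203
t 4.8 pos [498.6 363.4  70.7] shk [ 27.8 110. ] yaw 1.452 tilt [-0.001 -0.   ] F [-1.9  3.3 -4.4] w 17.2 q6 0.62
```

```bash
H="python3 -m handwheel"
$H '[[[0.0138,0.0093,0],[0,0,0],-1],[[0.0164,0.0028,0],[0,0,0],-1],[[0.0161,-0.0041,0],[0,0,0],-1],[[0.0131,-0.0103,0],[0,0,0],-1],[[0.0078,-0.0147,0],[0,0,0],-1]]'
python3 -c "from h import *;rep()"
$H '[[[0.0011,-0.0166,0],[0,0,0],-1],[[-0.0057,-0.0156,0],[0,0,0],-1],[[-0.0116,-0.0119,0],[0,0,0],-1],[[-0.0154,-0.0062,0],[0,0,0],-1],[[-0.0166,0.0006,0],[0,0,0],-1]]'
python3 -c "from h import *;rep()"
$H '[[[-0.0149,0.0073,0],[0,0,0],-1],[[-0.0107,0.0128,0],[0,0,0],-1],[[-0.0045,0.0160,0],[0,0,0],-1],[[0.0024,0.0165,0],[0,0,0],-1],[[0.0089,0.0141,0],[0,0,0],-1]]'
python3 -c "
from h import *;rep()
c=cap('side')['color'][180:350,270:470]
cv2.imwrite('pics/k2.png',cv2.resize(c,None,fx=3,fy=3,interpolation=cv2.INTER_CUBIC))"
```

```text
time_s: 5.3
ee_pos: [490.5, 431.1, 70.6]
eef_rot: [[0.119, 0.993, 0.0], [0.993, -0.119, -0.003], [-0.003, 0.001, -1.0]]
contact_force: [0.1, -8.0, -5.6]
grip_width: 0.201
t 5.3 pos [490.5 431.1  70.6] shk [ 11.7 176.2] yaw 1.4515 tilt [ 0.    -0.003] F [ 0.1 -8.  -5.6] w 17.1 q6 0.73
time_s: 5.8
ee_pos: [433.7, 390.5, 70.9]
eef_rot: [[0.118, 0.993, 0.0], [0.993, -0.118, 0.001], [0.001, 0.0, -1.0]]
contact_force: [6.1, 4.1, -11.5]
grip_width: 0.203
t 5.8 pos [433.7 390.5  70.9] shk [-39.9 129.2] yaw 1.453 tilt [0.    0.001] F [  6.1   4.1 -11.5] w 17.3 q6 0.72
time_s: 6.3
ee_pos: [499.3, 363.3, 70.6]
eef_rot: [[0.121, 0.993, -0.004], [0.993, -0.121, 0.001], [0.0, -0.004, -1.0]]
contact_force: [-15.1, 12.9, -8.0]
grip_width: 0.196
t 6.3 pos [499.3 363.3  70.6] shk [ 28.5 110. ] yaw 1.4497 tilt [-0.004  0.001] F [-15.1  12.9  -8. ] w 16.7 q6 0.62
```

View pics/k2.png

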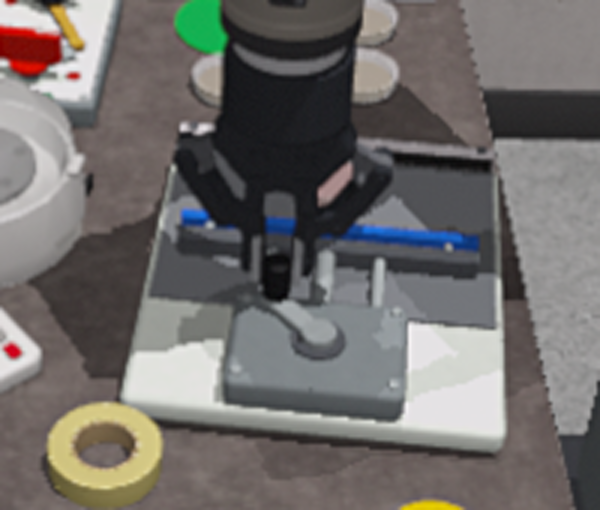

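The jaw has wound back about one turn and the grip holds. I'm continuing with a 1 mm centring correction.

```bash
H="python3 -m handwheel"
$H '[[[0.0148,0.0083,0.001],[0,0,0],-1],[[0.0164,0.0028,0],[0,0,0],-1],[[0.0161,-0.0041,0],[0,0,0],-1],[[0.0131,-0.0103,0],[0,0,0],-1],[[0.0078,-0.0147,0],[0,0,0],-1]]' >/dev/null
python3 -c "from h import *;rep()"
$H '[[[0.0011,-0.0166,0],[0,0,0],-1],[[-0.0057,-0.0156,0],[0,0,0],-1],[[-0.0116,-0.0119,0],[0,0,0],-1],[[-0.0154,-0.0062,0],[0,0,0],-1],[[-0.0166,0.0006,0],[0,0,0],-1]]' >/dev/null
python3 -c "from h import *;rep()"
$H '[[[-0.0149,0.0073,0],[0,0,0],-1],[[-0.0107,0.0128,0],[0,0,0],-1],[[-0.0045,0.0160,0],[0,0,0],-1],[[0.0024,0.0165,0],[0,0,0],-1],[[0.0089,0.0141,0],[0,0,0],-1]]' >/dev/null
python3 -c "from h import *;rep()"
$H '[[[0.0138,0.0093,0],[0,0,0],-1],[[0.0164,0.0028,0],[0,0,0],-1],[[0.0161,-0.0041,0],[0,0,0],-1],[[0.0131,-0.0103,0],[0,0,0],-1],[[0.0078,-0.0147,0],[0,0,0],-1]]' >/dev/null
python3 -c "from h import *;rep()"
$H '[[[0.0011,-0.0166,0],[0,0,0],-1],[[-0.0057,-0.0156,0],[0,0,0],-1],[[-0.0116,-0.0119,0],[0,0,0],-1],[[-0.0154,-0.0062,0],[0,0,0],-1],[[-0.0166,0.0006,0],[0,0,0],-1]]' >/dev/null
python3 -c "
from h import *;rep()
c=cap('side')['color'][180:350,270:470]
cv2.imwrite('pics/k3.png',cv2.resize(c,None,fx=3,fy=3,interpolation=cv2.INTER_CUBIC))"
```

```text
t 6.85 pos [490.9 431.1  70.4] shk [ 12.1 176.3] yaw 1.451 tilt [-0.    -0.004] F [ -1.8 -12.   -1.2] w 17.0 q6 0.73
t 7.35 pos [433.8 391.8  70.7] shk [-40.  130.5] yaw 1.4521 tilt [-0.001  0.001] F [-2.7  3.4 -3.4] w 17.2 q6 0.72
t 7.85 pos [499.7 363.8  70.5] shk [ 28.8 110.4] yaw 1.4496 tilt [-0.001  0.   ] F [-11.5   8.6  -4.9] w 17.4 q6 0.63
t 8.35 pos [490.8 431.2  70.3] shk [ 12.  176.4] yaw 1.451 tilt [-0.    -0.005] F [ -2.4 -13.   -0.4] w 17.2 q6 0.73
t 8.85 pos [433.7 392.1  70.7] shk [-40.1 130.7] yaw 1.4522 tilt [-0.001  0.001] F [-3.2  2.7 -2.7] w 17.0 q6 0.72
```

View pics/k3.png

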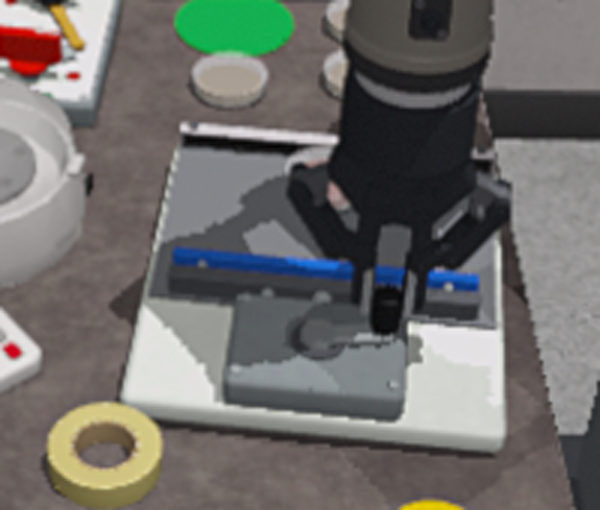

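```bash
H="python3 -m handwheel"
$H '[[[0,0,0],[0,0,0],0],[[0,0,0],[0,0,0],0],[[0,0,0],[0,0,0],0],[[0,0,-0.04],[0,0,0],0],[[0,0,-0.03],[0,0,0],0.75]]'
$H '[[[-0.04,0.01,0],[0,0,0],0.75],[[-0.045,0.01,0],[0,0,0],0.75],[[-0.042,0.01,0],[0,0,0],0.75],[[-0.04,0.014,0],[0,0,0],0.75],[[0,0,0],[0,0,0],0.75]]'
python3 -c "
from h import *;rep()
c=cap('side')
print(s2w((0,0)), [proj(c,[*s2w(q),46]) for q in ((-100,58),(100,58),(-100,62),(100,62))])
cv2.imwrite('pics/k4.png',cv2.resize(c['color'][150:350,270:470],None,fx=3,fy=3,interpolation=cv2.INTER_CUBIC))"
```

```text
time_s: 9.4
ee_pos: [435.2, 391.7, 141.6]
eef_rot: [[0.119, 0.993, 0.001], [0.993, -0.119, 0.0], [0.0, 0.001, -1.0]]
contact_force: [0.5, 1.2, -0.3]
grip_width: 0.654
time_s: 9.9
ee_pos: [460.0, 216.4, 140.9]
eef_rot: [[0.123, 0.992, 0.002], [0.992, -0.123, -0.001], [-0.001, 0.002, -1.0]]
contact_force: [0.3, 0.3, -0.3]
grip_width: 0.874
t 9.9 pos [460.  216.4 140.9] shk [  6.9 -40.6] yaw 1.4473 tilt [ 0.002 -0.001] F [ 0.3  0.3 -0.3] w 74.3 q6 0.41
[458.  257.5] [array([428.77689673, 267.98822948]), array([327.2407224 , 258.68540731]), array([428.79692814, 269.34809112]), array([326.96939043, 259.99936891])]
```

View pics/k4.png

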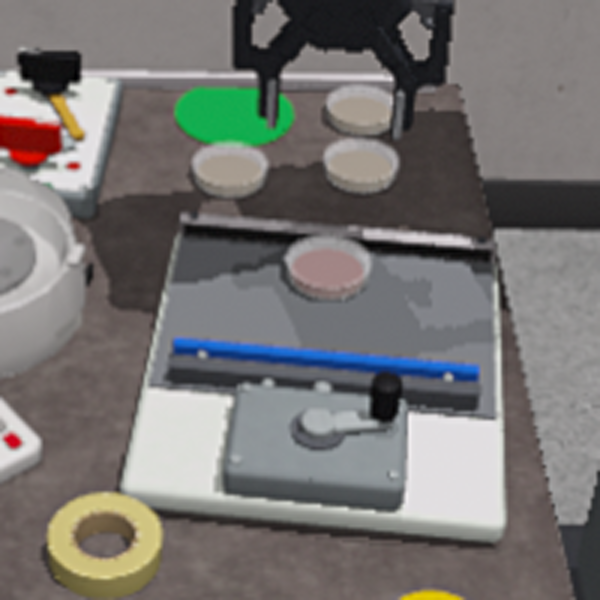

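The jaw is wide open, with the pad at about (327,264)–(428,273) in the side view. The pink dish is clear. I'll descend on it.

```bash
H="python3 -m handwheel"
$H '[[[0.004,-0.001,0.03],[0,0,0],0.75],[[0,0,0.04],[0,0,0],0.75],[[0,0,0.025],[0,0,0],0.75],[[0,0,0.01],[0,0,0],0.75],[[0,0,0.004],[0,0,0],0.75]]'
python3 -c "from h import *;rep()"
$H '[[[0,0,0],[0,0,0],-1],[[0,0,0],[0,0,0],-1],[[0,0,0],[0,0,0],-1],[[0,0,0],[0,0,0],-1]]' 40
python3 -c "from h import *;rep()"
```

```text
time_s: 10.45
ee_pos: [457.6, 225.2, 30.6]
eef_rot: [[0.118, 0.993, -0.001], [0.993, -0.118, -0.0], [-0.0, -0.001, -1.0]]
contact_force: [-0.6, -0.4, 0.7]
grip_width: 0.872
t 10.45 pos [457.6 225.2  30.6] shk [  3.5 -32.1] yaw 1.4527 tilt [-0.001 -0.   ] F [-0.6 -0.4  0.7] w 74.1 q6 0.43
time_s: 10.85
ee_pos: [458.6, 224.9, 32.5]
eef_rot: [[0.119, 0.993, 0.003], [0.993, -0.119, 0.001], [0.001, 0.003, -1.0]]
contact_force: [-0.6, 1.2, 5.2]
grip_width: 0.675
t 10.85 pos [458.6 224.9  32.5] shk [  4.4 -32.3] yaw 1.4517 tilt [0.003 0.001] F [-0.6  1.2  5.2] w 57.4 q6 0.42
```

```bash
H="python3 -m handwheel"
$H '[[[0,0,-0.01],[0,0,0],-1],[[0,0,-0.03],[0,0,0],-1],[[0,0,-0.03],[0,0,0],-1],[[-0.02,0.005,0],[0,0,0],-1],[[-0.04,0.01,0],[0,0,0],-1]]' 40
$H '[[[-0.045,0.02,0],[0,0,0],-1],[[-0.045,0.02,0],[0,0,0],-1],[[-0.045,0.02,0],[0,0,0],-1],[[-0.036,0.015,0],[0,0,0],-1],[[0,0,0],[0,0,0],-1]]'
python3 -c "
from h import *;rep()
c=cap('side')
d=cap('top')
cv2.imwrite('pics/k5.png',cv2.resize(np.hstack([c['color'][120:280,250:450],d['color'][180:340,300:480]]),None,fx=2,fy=2,interpolation=cv2.INTER_CUBIC))"
```

```text
time_s: 11.35
ee_pos: [465.9, 164.1, 103.1]
eef_rot: [[0.115, 0.993, 0.003], [0.993, -0.115, 0.001], [0.001, 0.003, -1.0]]
contact_force: [1.0, -0.5, -1.2]
grip_width: 0.672
time_s: 11.85
ee_pos: [521.0, -20.2, 102.1]
eef_rot: [[0.124, 0.992, 0.002], [0.992, -0.124, -0.002], [-0.001, 0.002, -1.0]]
contact_force: [-0.1, 0.8, -0.5]
grip_width: 0.668
t 11.85 pos [521.  -20.2 102.1] shk [  95.5 -268.2] yaw 1.4467 tilt [ 0.002 -0.002] F [-0.1  0.8 -0.5] w 56.7 q6 -0.06
```

View pics/k5.png

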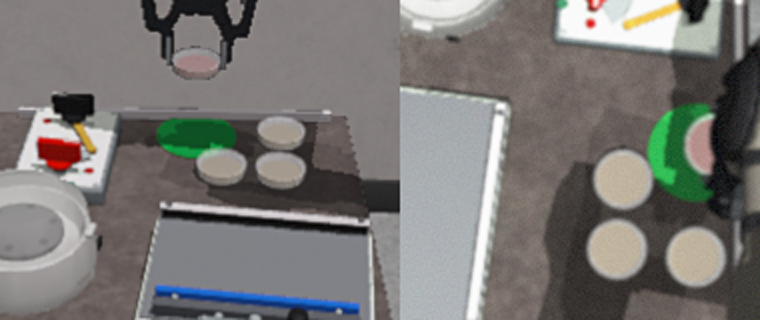

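The pink dish is held over the mat. Tan dish A has been knocked from (405,252) to about (411,270) in the top view. Now I'll lower the pink dish.

```bash
H="python3 -m handwheel"
$H '[[[0,0,0.04],[0,0,0],-1],[[0,0,0.03],[0,0,0],-1],[[0,0,0.017],[0,0,0],-1],[[0,0,0.006],[0,0,0],-1],[[0,0,0.003],[0,0,0],-1]]'
python3 -c "from h import *;rep()"
$H '[[[0,0,0],[0,0,0],-1],[[0,0,0],[0,0,0],0.7],[[0,0,0],[0,0,0],0.7],[[0,0,0],[0,0,0],0.7],[[0,0,-0.02],[0,0,0],0.7]]'
$H '[[[0,0,-0.04],[0,0,0],0.7],[[0,0,-0.03],[0,0,0],0.7],[[0.04,-0.03,-0.03],[0,0,0],0.7],[[0.045,-0.03,0],[0,0,0],0.7],[[0.045,0,0],[0,0,0],0.7]]' >/dev/null
$H '[[[0.045,0,0],[0,0,0],0.7],[[0.045,0,0],[0,0,0],0.7],[[0.03,0,0],[0,0,0],0.7]]' >/dev/null
python3 -c "
from h import *;rep()
d=cap('top')
cv2.imwrite('pics/k6.png',cv2.resize(d['color'][180:340,320:480],None,fx=3.5,fy=3.5,interpolation=cv2.INTER_CUBIC))"
```

```text
time_s: 12.45
ee_pos: [518.9, -14.4, 5.4]
eef_rot: [[0.117, 0.993, -0.001], [0.993, -0.117, 0.0], [0.0, -0.001, -1.0]]
contact_force: [-9.0, 2.3, 24.0]
grip_width: 0.671
t 12.45 pos [518.9 -14.4   5.4] shk [  92.8 -262.7] yaw 1.4533 tilt [-0.001  0.   ] F [-9.   2.3 24. ] w 57.0 q6 -0.06
time_s: 12.95
ee_pos: [518.0, -15.4, 23.9]
eef_rot: [[0.119, 0.993, -0.004], [0.993, -0.119, 0.001], [0.0, -0.004, -1.0]]
contact_force: [-0.2, -0.9, -0.3]
grip_width: 0.854
t 13.75 pos [495.1 232.7 121.4] shk [ 39.7 -20.2] yaw 1.4532 tilt [0.001 0.001] F [-0.5 -0.7  0.3] w 72.2 q6 0.42
```

View pics/k6.png

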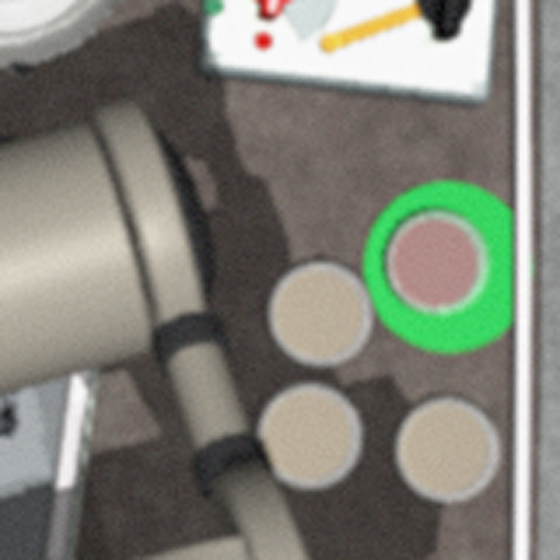

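The pink dish lies wholly on the mat. The tan dishes are at full-frame A (411.4,269.4), B (408.6,304.3) and C (447.7,308.3). I'll pick C first with the jaws along x, then B, then A.

Run:
```python
from h import *
a=cap('top')
for n,p in dict(A=(411.4,269.4),B=(408.6,304.3),C=(447.7,308.3),pink=(444.6,254.9)).items():
    P=atz(a,p,15);print(n,P.round(1),w2s(P).round(1))
rep()
```

```text
A [490.5  49.4  15. ] [  56.9 -202.8]
B [420.8  54.2  15. ] [ -12.8 -206.3]
C [413.8 -24.9  15. ] [ -10.3 -285.7]
pink [520.7 -17.8  15. ] [  95.  -265.9]
t 13.85 pos [495.1 233.4 121.2] shk [ 39.7 -19.5] yaw 1.4559 tilt [0.001 0.001] F [ 0.3 -0.2 -0.9] w 72.3 q6 0.41
```

```bash
H="python3 -m handwheel"
$H '[[[-0.04,-0.01,0],[0,0,0],0.75],[[-0.045,-0.01,0],[0,0,0],0.75],[[-0.045,-0.01,0],[0,0,0],0.75],[[-0.045,-0.01,0],[0,0,0],0.75],[[-0.045,-0.01,0],[0,0,0],0.75]]'>/dev/null
$H '[[[-0.046,0,0],[0,0,0],0.75],[[0,0,0.04],[0,0,0],0.75],[[0,0,0.03],[0,0,0],0.75],[[0,0,0.01],[0,0,0],0.75],[[0,0,0],[0,0,0],0.75]]'
python3 -c "from h import *;rep()"
```

```text
time_s: 14.85
ee_pos: [412.8, -28.4, 40.3]
eef_rot: [[0.119, 0.993, -0.003], [0.993, -0.119, 0.001], [0.0, -0.003, -1.0]]
contact_force: [0.7, 1.2, 0.6]
grip_width: 0.876
t 14.85 pos [412.8 -28.4  40.3] shk [ -10.9 -289.2] yaw 1.4513 tilt [-0.003  0.001] F [0.7 1.2 0.6] w 74.5 q6 -0.13
```

```bash
H="python3 -m handwheel"
$H '[[[0.003,0.0005,0.025],[0,0,0],0.75],[[0,0,0.012],[0,0,0],0.75],[[0,0,0.002],[0,0,0],0.75],[[0,0,0],[0,0,0],0.75]]'>/dev/null
python3 -c "from h import *;rep()"
$H '[[[0,0,0],[0,0,0],-1],[[0,0,0],[0,0,0],-1],[[0,0,0],[0,0,0],-1],[[0,0,0],[0,0,0],-1]]' 40
$H '[[[0,0,-0.01],[0,0,0],-1],[[0,0,-0.04],[0,0,0],-1],[[0,0,-0.04],[0,0,0],-1],[[0,0,-0.01],[0,0,0],-1],[[0.02,0,0],[0,0,0],-1]]'>/dev/null
python3 -c "from h import *;rep()"
```

```text
t 15.25 pos [415.4 -25.3   2.9] shk [  -8.8 -285.8] yaw 1.4525 tilt [ 0.001 -0.   ] F [-0.2 -0.4 -0.1] w 74.3 q6 -0.13
time_s: 15.65
ee_pos: [415.5, -25.4, 3.4]
eef_rot: [[0.118, 0.993, 0.002], [0.993, -0.118, -0.001], [-0.0, 0.002, -1.0]]
contact_force: [-0.7, 1.9, 9.4]
grip_width: 0.671
t 16.15 pos [418.7  -6.6 104.6] shk [  -7.7 -266.9] yaw 1.4498 tilt [ 0.006 -0.002] F [ 0.   0.7 -1. ] w 56.5 q6 -0.08
```

```bash
H="python3 -m handwheel"
$H '[[[0.04,-0.01,0],[0,0,0],-1],[[0.045,-0.01,0],[0,0,0],-1],[[0.045,-0.01,0],[0,0,0],-1],[[0.045,-0.01,0],[0,0,0],-1],[[0.045,-0.01,0],[0,0,0],-1]]'>/dev/null
$H '[[[0.036,-0.006,0],[0,0,0],-1],[[0,0,0],[0,0,-0.143],-1],[[0,0,0],[0,0,-0.143],-1],[[0,0,0],[0,0,-0.143],-1],[[0,0,0],[0,0,-0.143],-1]]'>/dev/null
$H '[[[0,0,0],[0,0,-0.143],-1],[[0,0,0],[0,0,-0.143],-1],[[0,0,0],[0,0,-0.143],-1],[[0,0,0],[0,0,-0.143],-1],[[0,0,0],[0,0,-0.143],-1]]'>/dev/null
$H '[[[0,0,0],[0,0,-0.143],-1],[[0,0,0],[0,0,-0.141],-1],[[0,0,0],[0,0,0],-1]]'>/dev/null
python3 -c "from h import *;rep()"
```

```text
t 17.95 pos [391.6 255.3 102.1] shk [-65.6 -10.1] yaw 3.0241 tilt [-0. -0.] F [-0.2 -1.1 -0.7] w 56.9 q6 -1.04
```

```bash
H="python3 -m handwheel"
$H '[[[-0.001,0.006,0.035],[0,0,0],-1],[[0,0,0.02],[0,0,0],-1],[[0,0,0.01],[0,0,0],-1],[[0,0,0.003],[0,0,0],-1],[[0,0,0],[0,0,0],-1]]'>/dev/null
python3 -c "from h import *;rep()"
```

```text
t 18.45 pos [393.7 261.2  34.4] shk [-64.3  -3.9] yaw 3.0212 tilt [ 0. -0.] F [ 0.3  0.4 -0.9] w 56.7 q6 -1.03
```

```bash
H="python3 -m handwheel"
$H '[[[0,0,0.0015],[0,0,0],-1],[[0,0,0],[0,0,0],0.55],[[0,0,0],[0,0,0],0.55],[[0,0,-0.01],[0,0,0],0.55],[[0,0,-0.04],[0,0,0],0.55]]'
$H '[[[0,0,-0.03],[0,0,0],0.75],[[-0.01,-0.04,0],[0,0,0],0.75],[[-0.01,-0.04,0],[0,0,0],0.75],[[-0.01,-0.04,0],[0,0,0],0.75],[[-0.01,-0.04,0],[0,0,0],0.75]]'>/dev/null
$H '[[[-0.011,-0.04,0],[0,0,0],0.75],[[0,-0.002,0.03],[0,0,0],0.75],[[0,0,0.03],[0,0,0],0.75],[[0,0,0.01],[0,0,0],0.75],[[0,0,0],[0,0,0],0.75]]'>/dev/null
python3 -c "
from h import *;rep()
c=cap('side')
cv2.imwrite('pics/k7.png',cv2.resize(c['color'][130:330,250:450],None,fx=3,fy=3,interpolation=cv2.INTER_CUBIC))"
```

```text
time_s: 18.95
ee_pos: [391.5, 260.2, 80.9]
eef_rot: [[-0.993, 0.119, -0.007], [0.119, 0.993, -0.003], [0.006, -0.004, -1.0]]
contact_force: [0.7, 0.5, 0.1]
grip_width: 0.775
t 19.95 pos [419.6  54.7  42.1] shk [ -14.1 -205.9] yaw 3.0228 tilt [-0.002  0.   ] F [-0.2  0.2  0.4] w 74.4 q6 -1.5
```

View pics/k7.png

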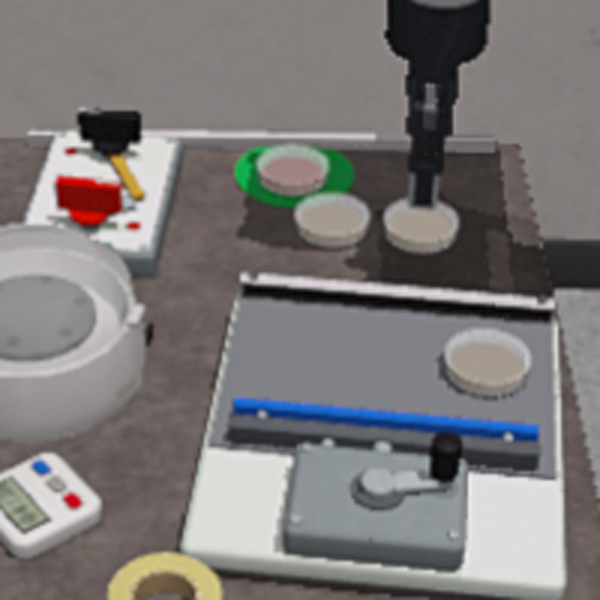

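C lies flat in the bay at about (487,362), and the gripper is above B. I'll pick B and place it in the middle slot.

```bash
H="python3 -m handwheel"
$H '[[[-0.001,0,0.025],[0,0,0],0.75],[[0,0,0.012],[0,0,0],0.75],[[0,0,0.003],[0,0,0],0.75],[[0,0,0],[0,0,0],0.75]]'>/dev/null
python3 -c "from h import *;rep()"
$H '[[[0,0,0],[0,0,0],-1],[[0,0,0],[0,0,0],-1],[[0,0,0],[0,0,0],-1],[[0,0,0],[0,0,0],-1]]' 40
$H '[[[0,0,-0.01],[0,0,0],-1],[[0,0,-0.04],[0,0,0],-1],[[0,0,-0.045],[0,0,0],-1],[[0,0.02,0],[0,0,0],-1],[[-0.003,0.04,0],[0,0,0],-1]]'>/dev/null
$H '[[[-0.003,0.04,0],[0,0,0],-1],[[-0.003,0.04,0],[0,0,0],-1],[[-0.004,0.04,0],[0,0,0],-1],[[0,0.02,0],[0,0,0],-1],[[0,0,0],[0,0,0],-1]]'>/dev/null
python3 -c "from h import *;rep()"
```

```text
t 20.4 pos [421.9  54.8   3.3] shk [ -11.8 -205.6] yaw 3.0235 tilt [ 0.001 -0.   ] F [ 0.  -0.7  1.1] w 74.2 q6 -1.5
time_s: 20.8
ee_pos: [422.1, 54.6, 4.0]
eef_rot: [[-0.993, 0.118, 0.002], [0.118, 0.993, -0.0], [-0.002, 0.0, -1.0]]
contact_force: [-1.1, 1.7, 8.8]
grip_width: 0.667
t 21.8 pos [458.1 254.   98.4] shk [ 0.5 -3.5] yaw 3.0261 tilt [0.002 0.001] F [-1.6  0.1 -0.8] w 56.6 q6 -1.1
```

```bash
H="python3 -m handwheel"
$H '[[[0,-0.001,0.035],[0,0,0],-1],[[0,0,0.018],[0,0,0],-1],[[0,0,0.009],[0,0,0],-1],[[0,0,0.003],[0,0,0],-1],[[0,0,0],[0,0,0],-1]]'>/dev/null
python3 -c "from h import *;rep()"
$H '[[[0,0,0],[0,0,0],0.55],[[0,0,0],[0,0,0],0.55],[[0,0,-0.01],[0,0,0],0.55],[[0,0,-0.04],[0,0,0],0.55],[[0,0,-0.03],[0,0,0],0.55]]'
python3 -c "from h import *;rep()"
```

```text
t 22.3 pos [457.5 249.8  33.9] shk [ 0.4 -7.7] yaw 3.0224 tilt [-0. -0.] F [-1.2 -0.8  2.1] w 56.5 q6 -1.1
time_s: 22.8
ee_pos: [458.0, 250.5, 114.6]
eef_rot: [[-0.993, 0.119, 0.001], [0.119, 0.993, 0.0], [-0.001, 0.0, -1.0]]
contact_force: [0.0, 0.8, -0.1]
grip_width: 0.773
t 22.8 pos [458.  250.5 114.6] shk [ 0.8 -6.9] yaw 3.0227 tilt [0.001 0.   ] F [ 0.   0.8 -0.1] w 65.7 q6 -1.1
```

```bash
H="python3 -m handwheel"
$H '[[[-0.011,-0.04,0],[0,0,0],0.65],[[-0.011,-0.04,0],[0,0,0],0.65],[[-0.011,-0.04,0],[0,0,0],0.65],[[-0.011,-0.04,0],[0,0,0],0.65],[[-0.011,-0.036,0],[0,0,0],0.65]]'>/dev/null
$H '[[[0,0,0.03],[0,0,0.145],0.65],[[0,0,0.03],[0,0,0.145],0.65],[[0,0,0.01],[0,0,0],0.65],[[0,0,0],[0,0,0],0.65]]'>/dev/null
python3 -c "
from h import *;rep();s=bot.state();R=s['eef_rot'];P=atz(cap('top'),(411.4,269.4),15)
print('tool shift mm',(R.T@(np.r_[490.5,49.4,3]-s['ee_pos'])).round(1))
c=cap('side')
cv2.imwrite('pics/k8.png',cv2.resize(c['color'][130:330,250:450],None,fx=3,fy=3,interpolation=cv2.INTER_CUBIC))"
```

```text
t 23.7 pos [488.4  49.5  42. ] shk [  54.9 -202.9] yaw 2.7368 tilt [-0.002  0.   ] F [-0.3 -0.3  0.1] w 70.1 q6 -1.22
tool shift mm [-2.   0.8 39. ]
```

View pics/k8.png

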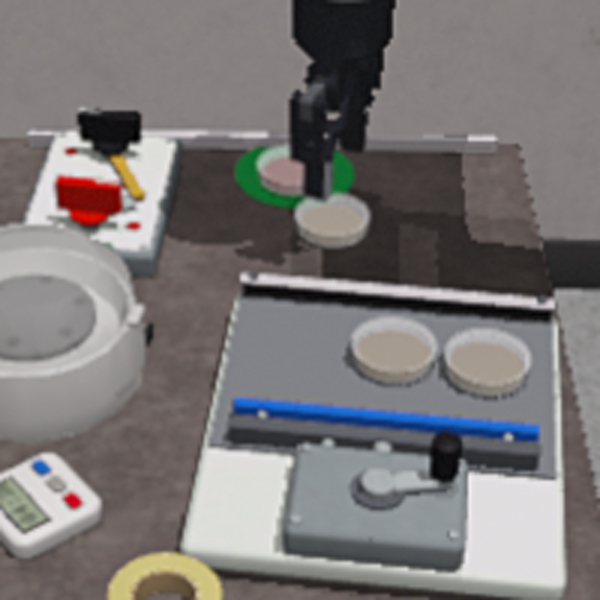

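Two dishes are in the bay at (393,350) and (487,362), and A is under the gripper at (332,220).

```bash
H="python3 -m handwheel"
$H '[[[-0.002,0.001,0.025],[0,0,0],0.65],[[0,0,0.012],[0,0,0],0.65],[[0,0,0.002],[0,0,0],0.65],[[0,0,0],[0,0,0],0.65]]'>/dev/null
python3 -c "from h import *;rep()"
$H '[[[0,0,0],[0,0,0],-1],[[0,0,0],[0,0,0],-1],[[0,0,0],[0,0,0],-1],[[0,0,0],[0,0,0],-1]]' 40
$H '[[[0,0,-0.01],[0,0,0],-1],[[0,0,-0.04],[0,0,0],-1],[[0,0,-0.045],[0,0,0],-1],[[0,0,0],[0,0,-0.143],-1],[[0,0,0],[0,0,-0.143],-1]]'>/dev/null
$H '[[[-0.001,0.04,0],[0,0,0],-1],[[-0.002,0.04,0],[0,0,0],-1],[[-0.002,0.04,0],[0,0,0],-1],[[-0.002,0.04,0],[0,0,0],-1],[[-0.001,0.035,0],[0,0,0],-1]]'>/dev/null
$H '[[[0,0,0],[0,0,0],-1],[[0,0,0],[0,0,0],-1]]' >/dev/null
python3 -c "from h import *;rep()"
```

```text
t 24.2 pos [491.5  49.7   3.9] shk [  57.9 -202.4] yaw 2.7338 tilt [ 0. -0.] F [ 0.2 -0.6  1. ] w 70.1 q6 -1.22
time_s: 24.6
ee_pos: [491.9, 49.6, 4.9]
eef_rot: [[-0.918, 0.397, 0.002], [0.397, 0.918, -0.0], [-0.002, 0.001, -1.0]]
contact_force: [-2.2, 0.5, 6.2]
grip_width: 0.666
t 25.8 pos [523.  242.5  99.1] shk [66.3 -7.1] yaw 3.0207 tilt [ 0. -0.] F [-0.5  0.7 -0.5] w 56.4 q6 -1.15
```

Lower to 35 (about 64 mm), release, and back up.

```bash
H="python3 -m handwheel"
$H '[[[0.001,0.001,0.035],[0,0,0],-1],[[0,0,0.018],[0,0,0],-1],[[0,0,0.009],[0,0,0],-1],[[0,0,0.003],[0,0,0],-1],[[0,0,0],[0,0,0],-1]]'>/dev/null
python3 -c "from h import *;rep()"
$H '[[[0,0,0],[0,0,0],0.55],[[0,0,0],[0,0,0],0.55],[[0,0,-0.01],[0,0,0],0.55],[[0,0,-0.04],[0,0,0],0.55],[[0,0,-0.03],[0,0,0],0]]'
python3 -c "
from h import *;rep()
c=cap('side')
cv2.imwrite('pics/k9.png',cv2.resize(c['color'][150:330,270:450],None,fx=3,fy=3,interpolation=cv2.INTER_CUBIC))"
```

```text
t 26.3 pos [522.4 241.7  34.8] shk [65.9 -8. ] yaw 3.0177 tilt [ 0.    -0.001] F [-0.6 -1.4  2.6] w 56.2 q6 -1.15
time_s: 26.8
ee_pos: [522.6, 243.2, 115.6]
eef_rot: [[-0.992, 0.123, 0.001], [0.123, 0.992, 0.0], [-0.001, 0.0, -1.0]]
contact_force: [0.8, 0.2, 0.5]
grip_width: 0.625
t 26.8 pos [522.6 243.2 115.6] shk [65.8 -6.5] yaw 3.0187 tilt [0.001 0.   ] F [0.8 0.2 0.5] w 53.1 q6 -1.15
```

View pics/k9.png

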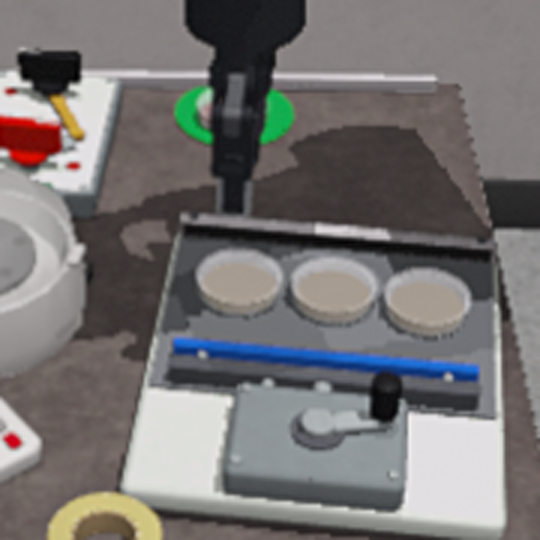

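All three tan dishes lie flat in one row at (240,282), (334,290) and (427,302). Next I'll go to the crank knob.

```bash
H="python3 -m handwheel"
$H '[[[0.02,0.03,-0.005],[0,0,0],0],[[0.03,0.035,-0.005],[0,0,0],0],[[0.03,0.035,0],[0,0,0],0],[[0.025,0.037,0],[0,0,0],0],[[0,0,0],[0,0,0],0]]'>/dev/null
$H '[[[0,0,0],[0,0,0],0]]'>/dev/null
python3 -c "
from h import *;rep()
c=cap('side')
cv2.imwrite('pics/k10.png',cv2.resize(c['color'][150:330,270:450],None,fx=3,fy=3,interpolation=cv2.INTER_CUBIC))"
```

```text
t 27.45 pos [434.4 392.7 123.9] shk [-39.5 131.5] yaw 3.0214 tilt [ 0.001 -0.   ] F [1.2 0.2 0.1] w 42.8 q6 -0.85
```

```bash
python3 -c "
import numpy as np
p=3.39-np.arange(16)*2*np.pi/15
X=40*np.cos(p);Y=40*np.sin(p)
for i in range(15): print('[[%.4f,%.4f,0],[0,0,0],-1]'%(-(X[i+1]-X[i])/1e3,(Y[i+1]-Y[i])/1e3))"
```

```text
[[0.0006,0.0166,0],[0,0,0],-1]
[[-0.0062,0.0154,0],[0,0,0],-1]
[[-0.0119,0.0116,0],[0,0,0],-1]
[[-0.0156,0.0058,0],[0,0,0],-1]
[[-0.0166,-0.0011,0],[0,0,0],-1]
[[-0.0147,-0.0077,0],[0,0,0],-1]
[[-0.0103,-0.0131,0],[0,0,0],-1]
[[-0.0041,-0.0161,0],[0,0,0],-1]
[[0.0028,-0.0164,0],[0,0,0],-1]
[[0.0092,-0.0138,0],[0,0,0],-1]
[[0.0141,-0.0089,0],[0,0,0],-1]
[[0.0165,-0.0024,0],[0,0,0],-1]
[[0.0160,0.0045,0],[0,0,0],-1]
[[0.0128,0.0106,0],[0,0,0],-1]
[[0.0074,0.0149,0],[0,0,0],-1]
```

```bash
H="python3 -m handwheel"
$H '[[[0,-0.001,0.03],[0,0,0],0],[[0,0,0.02],[0,0,0],0],[[0,0,0.006],[0,0,0],0],[[0,0,0],[0,0,0],0]]'>/dev/null
python3 -c "from h import *;rep()"
$H '[[[0,0,0],[0,0,0],-1],[[0,0,0],[0,0,0],-1],[[0,0,0],[0,0,0],-1],[[0,0,0],[0,0,0],-1],[[0,0,0],[0,0,0],-1]]' 40 >/dev/null
python3 -c "from h import *;rep()"
$H '[[[0.0006,0.0166,0],[0,0,0],-1],[[-0.0062,0.0154,0],[0,0,0],-1],[[-0.0119,0.0116,0],[0,0,0],-1],[[-0.0156,0.0058,0],[0,0,0],-1],[[-0.0166,-0.0011,0],[0,0,0],-1]]' >/dev/null
python3 -c "from h import *;rep()"
$H '[[[-0.0147,-0.0077,0],[0,0,0],-1],[[-0.0103,-0.0131,0],[0,0,0],-1],[[-0.0041,-0.0161,0],[0,0,0],-1],[[0.0028,-0.0164,0],[0,0,0],-1],[[0.0092,-0.0138,0],[0,0,0],-1]]' >/dev/null
python3 -c "from h import *;rep()"
$H '[[[0.0141,-0.0089,0],[0,0,0],-1],[[0.0165,-0.0024,0],[0,0,0],-1],[[0.0160,0.0045,0],[0,0,0],-1],[[0.0128,0.0106,0],[0,0,0],-1],[[0.0074,0.0149,0],[0,0,0],-1]]' >/dev/null
python3 -c "from h import *;rep()"
```

```text
t 27.9 pos [435.3 389.7  66.9] shk [-38.3 128.6] yaw 3.017 tilt [-0.001 -0.001] F [-0.  -0.8  0.1] w 42.1 q6 -0.85
t 28.4 pos [436.  391.6  68.8] shk [-37.8 130.5] yaw 3.0189 tilt [0.003 0.002] F [ 2.7 -0.4  6.7] w 17.0 q6 -0.85
t 28.9 pos [489.7 437.6  69.2] shk [ 10.1 182.6] yaw 3.0209 tilt [0.002 0.007] F [-0.6  7.4  3.7] w 17.0 q6 -0.84
t 29.4 pos [497.6 366.5  68.7] shk [ 26.4 112.9] yaw 3.0175 tilt [-0.001  0.006] F [-9.3 20.5  4.5] w 16.8 q6 -0.94
t 29.9 pos [435.8 391.6  68.9] shk [-37.9 130.5] yaw 3.0191 tilt [0.004 0.001] F [ 8.4 -2.4  4.2] w 17.1 q6 -0.85
```

```bash
H="python3 -m handwheel"
$H '[[[0.0010,0.0181,0],[0,0,0],-1],[[-0.0062,0.0154,0],[0,0,0],-1],[[-0.0119,0.0116,0],[0,0,0],-1],[[-0.0156,0.0058,0],[0,0,0],-1],[[-0.0166,-0.0011,0],[0,0,0],-1]]' >/dev/null
python3 -c "from h import *;rep()"
$H '[[[-0.0147,-0.0077,0],[0,0,0],-1],[[-0.0103,-0.0131,0],[0,0,0],-1],[[-0.0041,-0.0161,0],[0,0,0],-1],[[0.0028,-0.0164,0],[0,0,0],-1],[[0.0092,-0.0138,0],[0,0,0],-1]]' >/dev/null
python3 -c "from h import *;rep()"
$H '[[[0.0141,-0.0089,0],[0,0,0],-1],[[0.0165,-0.0024,0],[0,0,0],-1],[[0.0160,0.0045,0],[0,0,0],-1],[[0.0128,0.0106,0],[0,0,0],-1],[[0.0074,0.0149,0],[0,0,0],-1]]' >/dev/null
python3 -c "
from h import *;rep()
c=cap('side')
cv2.imwrite('pics/k10.png',cv2.resize(c['color'][150:330,270:450],None,fx=3,fy=3,interpolation=cv2.INTER_CUBIC))"
```

```text
t 30.4 pos [489.4 437.9  69. ] shk [  9.8 182.9] yaw 3.0206 tilt [0.001 0.005] F [-3.   3.8  6.1] w 16.9 q6 -0.84
t 30.9 pos [498.4 367.2  68.8] shk [ 27.1 113.7] yaw 3.0176 tilt [0.001 0.004] F [-7.3 15.9  4.4] w 16.8 q6 -0.94
t 31.4 pos [435.5 392.9  68.8] shk [-38.4 131.8] yaw 3.0189 tilt [0.004 0.001] F [ 9.1 -1.   4. ] w 17.2 q6 -0.84
```

View pics/k10.png

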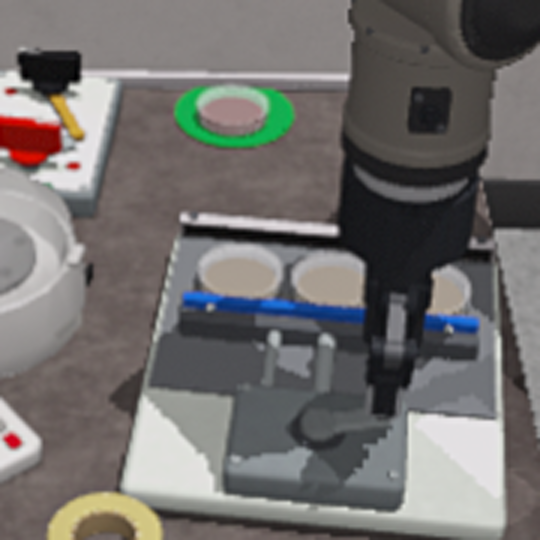

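The pad has pushed the dishes about 48 mm towards the fence and they are still in a row. I'm continuing.

```bash
H="python3 -m handwheel"
$H '[[[0.0006,0.0166,0],[0,0,0],-1],[[-0.0062,0.0154,0],[0,0,0],-1],[[-0.0119,0.0116,0],[0,0,0],-1],[[-0.0156,0.0058,0],[0,0,0],-1],[[-0.0166,-0.0011,0],[0,0,0],-1]]' >/dev/null
python3 -c "from h import *;rep()"
$H '[[[-0.0147,-0.0077,0],[0,0,0],-1],[[-0.0103,-0.0131,0],[0,0,0],-1],[[-0.0041,-0.0161,0],[0,0,0],-1],[[0.0028,-0.0164,0],[0,0,0],-1],[[0.0092,-0.0138,0],[0,0,0],-1]]' >/dev/null
python3 -c "from h import *;rep()"
$H '[[[0.0141,-0.0089,0],[0,0,0],-1],[[0.0165,-0.0024,0],[0,0,0],-1],[[0,0,0],[0,0,0],-1]]' >/dev/null
python3 -c "from h import *;rep()"
$H '[[[0.0160,0.0045,0],[0,0,0],-1],[[0,0,0],[0,0,0],-1]]' >/dev/null
python3 -c "from h import *;rep()"
```

```text
t 31.95 pos [489.4 437.9  69.1] shk [  9.7 182.8] yaw 3.0206 tilt [0.001 0.005] F [-1.8  5.   6.5] w 16.7 q6 -0.84
t 32.45 pos [498.4 367.2  68.7] shk [ 27.1 113.7] yaw 3.0176 tilt [0.001 0.005] F [-6.6 15.9  4.9] w 16.7 q6 -0.94
t 32.75 pos [466.  361.3  68.9] shk [ -4.3 104. ] yaw 3.0192 tilt [0.003 0.006] F [ 0.5 10.4  4.2] w 17.0 q6 -0.92
t 32.95 pos [452.1 367.5  68.9] shk [-18.9 108.5] yaw 3.0196 tilt [0.005 0.005] F [3.1 8.8 2.7] w 16.8 q6 -0.9
```

```bash
H="python3 -m handwheel"
$H '[[[0.0128,0.0106,0],[0,0,0],-1],[[0,0,0],[0,0,0],-1]]' >/dev/null
python3 -c "from h import *;rep()"
$H '[[[0.0039,0.0072,0],[0,0,0],-1],[[0,0,0],[0,0,0],-1]]' >/dev/null
python3 -c "from h import *;rep()"
```

```text
t 33.15 pos [441.2 379.   68.9] shk [-31.2 118.7] yaw 3.0198 tilt [0.005 0.004] F [3.5 4.8 5. ] w 16.6 q6 -0.87
t 33.35 pos [437.9 385.5  68.8] shk [-35.2 124.7] yaw 3.0194 tilt [0.003 0.002] F [1.3 2.9 7.9] w 16.8 q6 -0.86
```

```bash
H="python3 -m handwheel"
$H '[[[0.0028,0.0078,0],[0,0,0],-1],[[0,0,0],[0,0,0],-1]]' >/dev/null
python3 -c "from h import *;rep()"
$H '[[[0.0006,0.0083,0],[0,0,0],-1],[[0,0,0],[0,0,0],-1]]' >/dev/null
python3 -c "
from h import *;rep()
c=cap('side')
cv2.imwrite('pics/k11.png',cv2.resize(c['color'][190:290,300:440],None,fx=5,fy=5,interpolation=cv2.INTER_CUBIC))"
```

```text
t 33.55 pos [435.7 393.2  68.8] shk [-38.3 132.1] yaw 3.0193 tilt [0.002 0.001] F [1.1 1.2 8.8] w 16.7 q6 -0.84
t 33.75 pos [435.1 401.3  68.8] shk [-39.8 140. ] yaw 3.0193 tilt [-0.  0.] F [-4.3 -0.  11.5] w 16.7 q6 -0.83
```

View pics/k11.png

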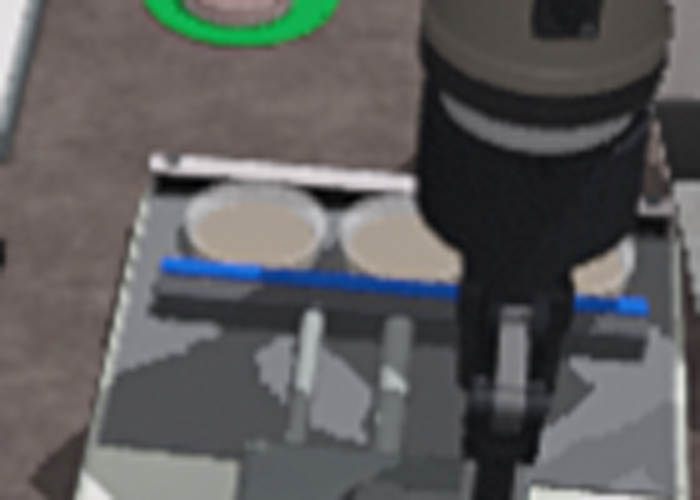

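```bash
H="python3 -m handwheel"
$H '[[[-0.0008,0.0079,0],[0,0,0],-1],[[0,0,0],[0,0,0],-1]]' >/dev/null
python3 -c "from h import *;rep()"
$H '[[[-0.0024,0.0076,0],[0,0,0],-1],[[0,0,0],[0,0,0],-1]]' >/dev/null
python3 -c "from h import *;rep()"
```

```text
t 34.0 pos [435.3 405.8  68.5] shk [-40.1 144.5] yaw 3.02 tilt [-0.005 -0.007] F [ -7.  -13.1  18.4] w 17.0 q6 -0.82
t 34.2 pos [435.4 406.6  68. ] shk [-40.2 145.3] yaw 3.0206 tilt [-0.014 -0.02 ] F [-15.8 -36.9  32.9] w 16.6 q6 -0.82
```

The end stop was reached: tangential force rose to 37 N and motion stalled. I'll relieve the load, release and retreat.

```bash
H="python3 -m handwheel"
$H '[[[0.0028,-0.0095,0],[0,0,0],-1],[[0,0,0],[0,0,0],-1]]' >/dev/null
python3 -c "from h import *;rep()"
$H '[[[0,0,0],[0,0,0],-0.3],[[0,0,0],[0,0,0],0],[[0,0,0],[0,0,0],0],[[0,0,-0.04],[0,0,0],0],[[0,0,-0.04],[0,0,0],0]]'>/dev/null
$H '[[[0,-0.03,0],[0,0,0],0],[[-0.04,-0.04,0],[0,0,0],0],[[-0.045,-0.045,0],[0,0,0],0],[[-0.045,-0.045,0],[0,0,0],0],[[-0.045,-0.045,0],[0,0,0],0]]'>/dev/null
$H '[[[-0.045,-0.045,0],[0,0,0],0],[[-0.045,-0.045,0],[0,0,0],0],[[0,0,0],[0,0,0],0]]'>/dev/null
python3 -c "
from h import *;rep()
a=cap('side')['color'];cv2.imwrite('pics/fs.png',a)
b=cap('top')['color'];cv2.imwrite('pics/ft.png',b)
# blue pad line and dish far/near in top view
for n,im in(('top0',cv2.imread('pics/top0.png')),('now',b)):
    h=cv2.cvtColor(im,cv2.COLOR_BGR2HSV);m=cv2.inRange(h,(105,150,80),(125,255,255));m[:200]=0;m[:,:240]=0;m[:,400:]=0
    ys,xs=np.nonzero(m);print(n,len(xs),xs.mean(),ys.mean(),ys.min(),ys.max())
    if n=='now':
        k=np.polyfit(ys,xs,1);c=cap('top')
        for y in (ys.min(),ys.mean(),ys.max()): print(w2s(atz(c,(np.polyval(k,y),y),46)))
    else:
        c=cap('top');print(w2s(atz(c,(xs.mean(),ys.mean()),46)))
"
```

```text
t 34.4 pos [435.3 405.1  68.7] shk [-40.  143.9] yaw 3.0183 tilt [-0.002 -0.002] F [-4.9 -2.5 12.4] w 17.2 q6 -0.83
t 35.7 pos [620.8 134.7 146.6] shk [ 176.3 -102.6] yaw 3.0127 tilt [ 0.001 -0.002] F [ 0.1  0.7 -1. ] w 42.6 q6 -1.35
top0 360 306.3666666666667 283.0 233 334
[1.4654619  0.72486972]
now 360 307.6361111111111 282.60555555555555 233 334
[99.7152751  -1.47601397]
[ 2.56229717 -1.59799391]
[-97.35470323  -1.69793669]
```

```bash
python3 -c "
from h import *
a=cv2.resize(cv2.imread('pics/top0.png')[145:215,372:472],None,fx=5,fy=5,interpolation=cv2.INTER_CUBIC)
b=cv2.resize(cv2.imread('pics/fs.png')[205:325,310:430],None,fx=2.5,fy=2.5,interpolation=cv2.INTER_CUBIC)
s=cv2.resize(cv2.imread('pics/side0.png')[160:220,255:315],None,fx=5,fy=5,interpolation=cv2.INTER_CUBIC)
o=np.zeros((600,800,3),np.uint8);o[:350,:500]=a;o[:300,500:]=b;o[300:600,500:]=s
cv2.imwrite('pics/z.png',o)"
```

```text
(no output)
```

View pics/z.png

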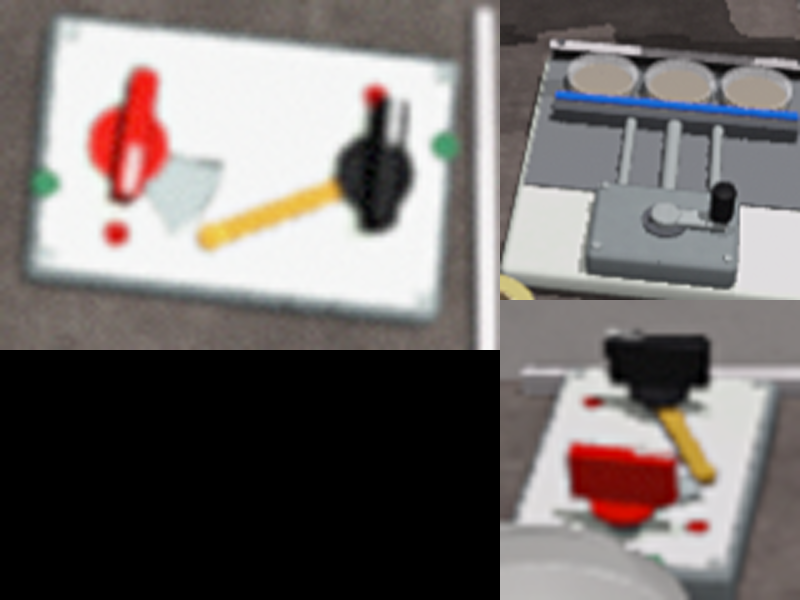

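The dishes sit side by side between fence and pad, with no gap. In the switch crop, the isolator hub is at (128,145) with its bar from (145,70) to (122,200). The selector hub is at (376,172) with its bar from (377,95) to (377,228).

```bash
python3 -c "
from h import *
c=cap('top')
f=lambda x,y:(372+x/5,145+y/5)
for n,p,z in [('iso hub',(128,145),38),('iso top',(133.5,135),66),('i1',(145,70),66),('i2',(122,200),66),('sel hub',(376,172),38),('sel top',(377,161.5),66),('s1',(377,95),66),('s2',(377,228),66),('b1',(55,17),24),('b2',(457,62),24),('b3',(438,312),24),('b4',(30,270),24),('greenI',(45,184),24),('greenS',(446,146),24),('redI',(116,233),24),('redS',(376,97),24)]:
    print(n,atz(c,f(*p),z).round(1))
rep()"
```

```text
iso hub [678.6  82.   38. ]
iso top [677.   83.8  66. ]
i1 [702.8  79.4  66. ]
i2 [651.4  88.2  66. ]
sel hub [670.4 -17.8  38. ]
sel top [669.2 -11.7  66. ]
s1 [695.5 -11.9  66. ]
s2 [643.  -11.5  66. ]
b1 [733.3 109.9  24. ]
b2 [719.5 -55.   24. ]
b3 [616.5 -46.3  24. ]
b4 [629.6 119.1  24. ]
greenI [664.6 113.4  24. ]
greenS [684.6 -50.1  24. ]
redI [645.4  84.7  24. ]
redS [703.9 -21.3  24. ]
t 35.95 pos [616.7 141.5 147.2] shk [171.4 -96.3] yaw 3.0204 tilt [-0.001  0.   ] F [ 0.9 -0.3 -0.3] w 42.5 q6 -1.35
```

```bash
H="python3 -m handwheel"
$H '[[[-0.034,-0.025,0],[0,0,0],0],[[-0.034,-0.026,0],[0,0,0],0],[[0,0,0.04],[0,0,0.04],0],[[0,0,0.02],[0,0,0],0],[[0,0,0],[0,0,0],0]]'>/dev/null
python3 -c "from h import *;rep()"
```

```text
t 36.45 pos [676.1  82.7  83.7] shk [ 237.3 -147.7] yaw 2.9805 tilt [-0.008  0.   ] F [-0.9 -0.9 -0.5] w 42.5 q6 -1.4
```

```bash
H="python3 -m handwheel"
$H '[[[-0.001,0,0.025],[0,0,0],0],[[0,0,0.014],[0,0,0],0],[[0,0,0],[0,0,0],0]]'>/dev/null
python3 -c "from h import *;rep()"
$H '[[[0,0,0],[0,0,0],-1],[[0,0,0],[0,0,0],-1],[[0,0,0],[0,0,0],-1],[[0,0,0],[0,0,0],-1],[[0,0,0],[0,0,0],-1]]' 50 >/dev/null
python3 -c "from h import *;rep()"
```

```text
t 36.75 pos [678.5  82.1  47.2] shk [ 239.8 -148. ] yaw 2.9802 tilt [-0.003 -0.   ] F [-0.1  0.1  0.3] w 42.3 q6 -1.4
t 37.25 pos [681.2  84.2  50.5] shk [ 242.2 -145.6] yaw 2.9795 tilt [0.004 0.004] F [ 2.4 10.7  0.6] w 10.5 q6 -1.4
```

```bash
H="python3 -m handwheel"
$H '[[[0,0.001,0],[0,0,0.12],-1],[[0,0,0],[0,0,0.12],-1],[[0,0,0],[0,0,0.12],-1],[[0,0,0],[0,0,0.12],-1],[[0,0,0],[0,0,0.12],-1]]' >/dev/null
python3 -c "from h import *;rep();print(bot.state()['moment'])"
$H '[[[0,0,0],[0,0,0.12],-1],[[0,0,0],[0,0,0.12],-1],[[0,0,0],[0,0,0],-1]]' >/dev/null
python3 -c "from h import *;rep();print(bot.state()['moment'])"
$H '[[[0,0,0],[0,0,0.08],-1],[[0,0,0],[0,0,0.04],-1],[[0,0,0],[0,0,0],-1]]' >/dev/null
python3 -c "from h import *;rep();print(bot.state()['moment'])"
```

```text
t 37.75 pos [680.4  83.   50.5] shk [ 241.5 -146.9] yaw 2.3745 tilt [0.002 0.001] F [-2.4  2.1  2.9] w 10.4 q6 -0.79
[0.14640882 0.53417859 0.04681945]
t 38.05 pos [679.9  82.6  50.5] shk [ 241.1 -147.3] yaw 2.1359 tilt [0. 0.] F [-3.7  1.3  4.3] w 10.6 q6 -0.56
[ 0.02873076  0.85697213 -0.04299565]
t 38.35 pos [679.6  82.5  50.5] shk [ 240.8 -147.5] yaw 2.0181 tilt [-0.  0.] F [-4.5  1.4  5.8] w 10.6 q6 -0.44
[ 0.07053921  1.02617002 -0.04475404]
```

```bash
H="python3 -m handwheel"
$H '[[[0,0,0],[0,0,0.05],-1],[[0,0,0],[0,0,0],-1]]' >/dev/null
python3 -c "from h import *;rep();print(bot.state()['moment'])"
$H '[[[0,0,0],[0,0,0.05],-1],[[0,0,0],[0,0,0],-1]]' >/dev/null
python3 -c "from h import *;rep();print(bot.state()['moment'])"
```

```text
t 38.55 pos [679.6  82.5  50.5] shk [ 240.8 -147.4] yaw 1.9702 tilt [-0. -0.] F [-5.5  1.2  6.2] w 10.5 q6 -0.39
[0.19177437 1.01340516 1.06819995]
t 38.75 pos [679.6  82.6  50.5] shk [ 240.8 -147.4] yaw 1.9219 tilt [-0.    -0.001] F [-4.3  1.7  6. ] w 10.7 q6 -0.34
[0.21480254 1.03162858 1.72631182]
```

The isolator is at its end stop: the moment jumped from 0.045 to 1.7 N m. I'll release and go to the selector.

```bash
H="python3 -m handwheel"
$H '[[[0,0,0],[0,0,-0.06],-1],[[0,0,0],[0,0,0],0],[[0,0,0],[0,0,0],0],[[0,0,-0.02],[0,0,0],0],[[0,0,-0.03],[0,0,0],0]]' >/dev/null
$H '[[[0,0,0],[0,0,-0.134],0],[[0,0,0],[0,0,-0.134],0],[[0,0,0],[0,0,-0.134],0],[[0,0,0],[0,0,-0.134],0],[[0,0,0],[0,0,-0.134],0]]' >/dev/null
$H '[[[0,0,0],[0,0,-0.134],0],[[0,0,0],[0,0,-0.134],0],[[0,0,0],[0,0,-0.13],0],[[0,0,0],[0,0,0],0]]' >/dev/null
python3 -c "
from h import *;rep();s=bot.state()
print((s['eef_rot'].T@(np.r_[670.2,-16.5,47]-s['ee_pos'])).round(1))"
```

```text
t 40.15 pos [680.3  82.   98.7] shk [ 241.6 -147.9] yaw 3.0465 tilt [ 0.001 -0.   ] F [-0.5 -0.4 -0.2] w 42.6 q6 -1.47
[  0.8 -99.   51.7]
```

```bash
H="python3 -m handwheel"
$H '[[[0,-0.04,0],[0,0,0],0],[[0,-0.04,0],[0,0,0],0],[[0.001,-0.019,0],[0,0,0],0],[[0,0,0.03],[0,0,0],0],[[0,0,0.015],[0,0,0],0]]' >/dev/null
$H '[[[0,0,0.005],[0,0,0],0],[[0,0,0],[0,0,0],0]]' >/dev/null
python3 -c "from h import *;rep()"
$H '[[[0,0,0],[0,0,0],-1],[[0,0,0],[0,0,0],-1],[[0,0,0],[0,0,0],-1],[[0,0,0],[0,0,0],-1],[[0,0,0],[0,0,0],-1]]' 50 >/dev/null
python3 -c "from h import *;rep()"
```

```text
t 40.85 pos [669.3 -15.5  47.6] shk [ 242.2 -246. ] yaw 3.0467 tilt [-0.002  0.   ] F [0.3 0.1 0.5] w 42.7 q6 -1.61
t 41.35 pos [670.6 -14.8  50. ] shk [ 243.4 -245.2] yaw 3.0471 tilt [0.003 0.001] F [0.2 5.9 2.7] w 9.9 q6 -1.61
```

```bash
H="python3 -m handwheel"
$H '[[[0,0,0],[0,0,0.12],-1],[[0,0,0],[0,0,0.12],-1],[[0,0,0],[0,0,0],-1]]' >/dev/null
python3 -c "from h import *;rep();print(bot.state()['moment'])"
$H '[[[0,0,0],[0,0,0.12],-1],[[0,0,0],[0,0,0.12],-1],[[0,0,0],[0,0,0.12],-1],[[0,0,0],[0,0,0.12],-1],[[0,0,0],[0,0,0.12],-1]]' >/dev/null
$H '[[[0,0,0],[0,0,0.12],-1],[[0,0,0],[0,0,0],-1]]' >/dev/null
python3 -c "from h import *;rep();print(bot.state()['moment'])"
$H '[[[0,0,0],[0,0,0.06],-1],[[0,0,0],[0,0,0],-1]]' >/dev/null
python3 -c "from h import *;rep();print(bot.state()['moment'])"
$H '[[[0,0,0],[0,0,0.05],-1],[[0,0,0],[0,0,0],-1]]' >/dev/null
python3 -c "from h import *;rep();print(bot.state()['moment'])"
```

```text
t 41.65 pos [670.5 -15.1  49.9] shk [ 243.3 -245.4] yaw 2.806 tilt [0.002 0.001] F [-0.3  6.4  4.3] w 10.4 q6 -1.37
[ 0.92205323  0.0463766  -0.03330478]
t 42.35 pos [670.  -15.5  49.9] shk [ 242.9 -245.9] yaw 2.0867 tilt [0.001 0.001] F [-0.6  3.9  6.4] w 10.6 q6 -0.65
[ 0.62437989  0.4232889  -0.04290716]
t 42.55 pos [669.9 -15.6  49.9] shk [ 242.8 -246. ] yaw 2.0285 tilt [0.001 0.001] F [-2.   5.   5.3] w 10.6 q6 -0.6
[ 0.63660427  0.36307916 -0.01028455]
t 42.75 pos [669.9 -15.5  49.9] shk [ 242.8 -245.9] yaw 1.9806 tilt [0.001 0.   ] F [-1.7  3.1  6. ] w 10.3 q6 -0.55
[0.65632061 0.45804553 0.76423997]
```

```bash
H="python3 -m handwheel"
$H '[[[0,0,0],[0,0,0.05],-1],[[0,0,0],[0,0,0],-1]]' >/dev/null
python3 -c "from h import *;rep();print(bot.state()['moment'])"
$H '[[[0,0,0],[0,0,-0.06],-1],[[0,0,0],[0,0,0],0],[[0,0,0],[0,0,0],0],[[0,0,-0.03],[0,0,0],0],[[0,0,-0.04],[0,0,0],0]]' >/dev/null
$H '[[[0,0,-0.05],[0,0,0],0],[[0.03,0.03,-0.04],[0,0,0],0],[[0.04,0.03,-0.03],[0,0,0],0],[[0.04,0.03,0],[0,0,0],0],[[0.04,0.03,0],[0,0,0],0]]' >/dev/null
python3 -c "
from h import *;rep()
t=cap('top','et.png');s=cap('side','es.png')
im=t['color'];h=cv2.cvtColor(im,cv2.COLOR_BGR2HSV)
r=cv2.inRange(h,(0,150,100),(8,255,255))|cv2.inRange(h,(172,150,100),(180,255,255))
k=cv2.inRange(h,(0,0,0),(180,255,55))
def show(m,x0,x1,y0,y1):
    for row in m[y0:y1,x0:x1]: print(''.join('#' if v else '.' for v in row))
show(r,378,425,150,200);show(k,425,468,150,210)
def pad(im):
    m=cv2.inRange(cv2.cvtColor(im,cv2.COLOR_BGR2HSV),(105,150,80),(125,255,255));m[:200]=0;m[:,:240]=0;m[:,400:]=0
    return m
ys,xs=np.nonzero(pad(im));print('pad',len(xs),xs.mean())
"
```

```text
t 42.95 pos [669.9 -15.5  50. ] shk [ 242.8 -245.9] yaw 1.9324 tilt [ 0.001 -0.   ] F [-1.5  4.   5.4] w 10.4 q6 -0.5
[0.66445245 0.40738262 1.49854466]
t 43.95 pos [715.8 157.6 230.2] shk [267.9 -68.6] yaw 1.9848 tilt [ 0.003 -0.   ] F [ 1.6 -0.8 -1.4] w 42.7 q6 -0.3
...............................................
...............................................
...............................................
...............................................
...............................................
...............................................
...............................................
...............................................
...............................................
...............................................
...............................................
...............................................
...............................................
...............................................
...............................................
..............................##...............
............................#####..............
...............
[... 3535 characters left out ...]
.............
...........................................
...........................................
...........................................
...........................................
...........................................
...........................................
...........................................
...........................................
...........................................
...........................................
...........................................
...........................................
...........................................
...........................................
...........................................
pad 367 307.63215258855587
```

```bash
H="python3 -m handwheel"
$H '[[[0.04,-0.031,0],[0,0,0],0],[[0.04,-0.031,0],[0,0,0],0],[[0.04,-0.031,0],[0,0,0],0],[[0.04,-0.031,0],[0,0,0],0],[[0.04,-0.031,0],[0,0,0],0]]' >/dev/null
$H '[[[0.04,-0.031,0],[0,0,0],0],[[0.02,-0.015,0],[0,0,0],0],[[0,0,0],[0,0,0],0]]' >/dev/null
python3 -c "
from h import *;rep()
t=cap('top','et.png');im=t['color'];h=cv2.cvtColor(im,cv2.COLOR_BGR2HSV)
r=cv2.inRange(h,(0,150,100),(8,255,255))|cv2.inRange(h,(172,150,100),(180,255,255))
k=cv2.inRange(h,(0,0,0),(180,255,70))
def show(m,x0,x1,y0,y1):
    for row in m[y0:y1,x0:x1]: print(''.join('#' if v else '.' for v in row))
show(r,380,415,155,195);show(k,430,465,155,195)
# dishes
for n,(lo,hi) in dict(tan=((8,25,90),(22,120,230)),pink=((0,60,80),(7,140,230))).items():
    m=cv2.inRange(h,lo,hi);m=cv2.morphologyEx(m,cv2.MORPH_OPEN,np.ones((5,5)))
    N,L,S,C=cv2.connectedComponentsWithStats(m)
    print(n,[(C[i].round(1),S[i,4]) for i in range(1,N) if S[i,4]>150 and C[i][0]>250])
"
```

```text
t 44.85 pos [426.8 312.5 229. ] shk [-37.5  51. ] yaw 1.9896 tilt [-0.  0.] F [-0.4 -0.5  0.7] w 42.6 q6 0.07
...................................
...................................
...................................
...................................
...................................
...................................
...................................
...................................
...................................
...................................
...........................###.....
.........................######....
..............#################....
.............##################....
............##################.....
...........##################......
..........####...##########........
..........##.....########..........
.................########..........
.................########..........
..............###########..........
............############...........
..........##############...........
........###############............
.............##########............
..............#######..............
...................................
..................
[... 1322 characters left out ...]
.###############...........
........################...........
.......#################...........
.......################............
.......################............
........##############.............
..............######...............
...................................
...................................
...................................
...................................
...................................
...................................
...................................
...................................
...................................
tan [(array([329. , 253.6]), np.int32(499)), (array([324.4, 286.6]), np.int32(502)), (array([321.7, 318.5]), np.int32(394))]
pink []
```

```bash
python3 -c "
from h import *
t=cap('top');im=t['color'];o=cv2.imread('pics/top0.png')
P=np.array([atz(t,(x,y),18)[:2] for x,y in((329,253.6),(324.4,286.6),(321.7,318.5))]);print([w2s(p).round(1) for p in P])
print('on mat colour',im[255,444],'mat',im[236,446],im[255,424])
for n,(x0,x1,y0,y1) in dict(timer=(232,274,146,190),tape=(190,228,190,228)).items():
    a=o[y0:y1,x0:x1].astype(int);b=im[y0:y1,x0:x1].astype(int)
    print(n,abs(a-b).mean(), abs(a-np.roll(a,2,1)).mean())
bot.close_job()"
```

```text
[array([ 65.3, -35. ]), array([ -0.8, -35.1]), array([-64. , -38.5])]
on mat colour [142 143 183] mat [ 98 219  57] [ 96 200  70]
timer 7.407647907647908 23.432900432900432
tape 7.389889196675901 22.215604801477376
the job is handed in; nothing more can be done
```

The job is done and handed in at about 45 s of the 210 s. I wound the jaw open, moved the pink dish to the mat, and laid all three tan dishes in one row. I then wound the crank in to its inner end stop and turned the isolator and the selector, in that order, each to its end stop.

**Last checks**
- **Dishes:** the tan dishes read at bay x ≈ +65, −1 and −64 mm, y ≈ −35 to −38 mm, against an expected −36.5 mm against the fence. The third was partly hidden by the arm.
- **Jaw pad:** the pad lies straight across the row. It has come in 2.3 mm from the start in the images, where I estimated 3.3 mm from the crank angle; I put the difference down to pixel error.
- **Switches:** the moment rose to about 1.7 N m at the isolator's stop and 1.5 N m at the selector's. The final image shows the isolator bar turned; the selector's angle was not clear in that image, so it rests on the moment.
- **Mat:** the pixels at the centre are pink with green around them. The colour search for the pink dish itself found nothing, probably because of its threshold.
- **Timer and tape roll:** their image patches barely changed, so I take them as unmoved.

**Disagreements:** two-view heights came out about 8–10 mm lower than the heights in the task text. I worked from the top view with the text's heights, and contact bore that out. One tan dish was knocked about 4 cm aside mid-run, and I measured it again before picking it up.

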